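Complete the reagent cassettes in their docks

ROBOT

A 6-joint arm with a two-finger parallel gripper is mounted at the origin on the work surface. World frame = base frame: x ahead of the robot, y to its left, z up, the work surface at z = 0. Lengths are in m, angles in rad, forces in N, time in s.
With the tool pointing down it reaches from about 0.25 to 0.725 m from the base axis. Payload 4 kg.
Tool frame: the origin (TCP) lies between the finger pads; the fingertips stand 17 mm ahead of it and the grasp point (between the pads) lies 2 mm behind it; z points along the fingers, x is the direction in which the jaws open and shut, and the axes are right-handed (so a half turn about z gives the same grasp; the last joint's range is limited). The gripper opens to 85 mm and grips with 20 to 120 N. Pads are 22 mm wide; open, the fingers measure 114 mm over their backs; the gripper's body (76 mm by 85 mm) begins 54 mm behind the grasp point. The pads swing forward as they close: fully open they stand 13 mm farther back than shut.
Start: joints at [1.343, 0.241, 0.005, 1.335, 0, 1.571], TCP at [0.113, 0.487, 0.248] pointing down, gripper open.
Joint ranges: [-2.72, 2.72], [-1.05, 1.87], [-1.09, 1.28], [-1.99, 2.15], [-1.42, 1.44], [-3.14, 3.14]. Speed limits (rad/s): [2.79, 2.79, 3.14, 3.14, 3.14, 3.14].

INTERFACE

Orientations are given as a unit quaternion [x, y, z, w].
In Python, from workcell import telemetry, cams, workorder gives the robot as it stands. The module is installed in compiled form; this text tells all that it offers.
- The arm moves only by the tool apply_moves, never from a script. Its argument "moves" is a list that holds one entry, the list of rows, each a list of 4 numbers: the shift along the tool's x, y, z in mm, then the turn about the tool's z in degrees. A call has exactly 10 rows; each row shifts and turns the pose as measured when the row begins, along the tool's axes as they then stand; what a row does not reach is not made up. A row lasts 1/10 s, in which the tool goes at most 50 mm and 8.59 degrees, less where a joint would pass 70% of its speed; a pose out of reach is approached as far as the arm can. A call with a gripper value outside its range is refused whole. "hand" is the gripper's target within -1 to 1 (fully open at 1, half-way at 0, shut at -1), set as the call begins (left out, the last holds). The fingers move at their own pace and stop on an object; the grip force is fixed at half the most. Time passes only in rows, so rows that do not move let the fingers close, or fill a call up. It gives the time, the measured TCP pose, the force and the opening at its end, in the units of the state.
- telemetry.get_obs(): the state, without advancing time (a new reading comes with each control period).
- cams.camera(name): name is "scene" or "top"; returns a dict with "color" (400x640x3 uint8, red, green, blue), "fovy" (degrees; the focal length in pixels is half the picture's height over the tangent of half this angle, whatever the lens; pixels are square), "cx", "cy" (the principal point, pixels), "k1" (the pictures are not rectified: a ray, as slopes to the right and down, at radius r is drawn at 1 + k1 r^2 times it, then the intrinsics apply), "camera_from_world" (4x4, takes a point from world to camera coordinates). Camera axes: x right, y down, z forward; pixel columns grow to the right and rows downward; lengths in m; the calibration is good to about 2 mm. A picture is of the moment at which its call begins. There is no depth.
- workorder.job_done(): hands the job in, once; it reports no verdict.
The state is a dict: "clock": time; "joint_pos": joint angles; "joint_vel": joint speeds; "tau": joint torques, N m; "eef_pos": TCP position; "tool_rot": TCP orientation; "ft_force": force on the tool from outside, world axes, zero at the start; "ft_torque": the same for the moment, N m; "grip_width": finger opening in m.
Only numpy, scipy, OpenCV 4.12 (cv2) and the standard library are available. Lean on these libraries where they do the work, as an engineer would, in place of code of your own. Each camera call takes 0.05 s, during which the arm holds its last target. There are 200 camera calls.

TASK

Four black docks each hold the rear half of a white reagent cassette beside an empty bay. Put each of the four loose front halves upright into the bay of the one rear half that its keys fit, keys in the notches and resting flat on the bay floor inside the lip, in any order. Leave the amber bottle and the blue tube rack where they stand.

Things in the scene. Friction and masses are not known exactly. Their poses are not given: they have to be found in the camera images.
- half_centre_mid (a point): loose front half of a cassette: white upright block 36 (x) x 62 (y) x 62 mm, grey cap (22 mm wide, 14 high) on top, 0.1 kg. Full-height keys stand 20 mm out of its +x face: one key in the middle of it (y -8 to 8). Other sides flat: grip from above across the 62 mm (y). Point: centre of the block without keys and cap, 31 mm above its underside; x to the keyed face, z up
- half_pair_mid (a point): loose front half of a cassette: white upright block 36 (x) x 62 (y) x 62 mm, grey cap (22 mm wide, 14 high) on top, 0.1 kg. Full-height keys stand 20 mm out of its +x face: two keys at its ends (y -31 to -20, 20 to 31). Other sides flat: grip from above across the 62 mm (y). Point: centre of the block without keys and cap, 31 mm above its underside; x to the keyed face, z up
- half_left_mid (a point): loose front half of a cassette: white upright block 36 (x) x 62 (y) x 62 mm, grey cap (22 mm wide, 14 high) on top, 0.1 kg. Full-height keys stand 20 mm out of its +x face: one broad key at its +y end (y 6 to 31): L-shaped from above. Other sides flat: grip from above across the 62 mm (y). Point: centre of the block without keys and cap, 31 mm above its underside; x to the keyed face, z up
- half_right_mid (a point): loose front half of a cassette: white upright block 36 (x) x 62 (y) x 62 mm, grey cap (22 mm wide, 14 high) on top, 0.1 kg. Full-height keys stand 20 mm out of its +x face: one broad key at its -y end (y -31 to -6): L-shaped from above. Other sides flat: grip from above across the 62 mm (y). Point: centre of the block without keys and cap, 31 mm above its underside; x to the keyed face, z up
- dock_centre: fixed black dock with white rear half (62 mm tall, capped), a notch in mid-face (y -12 to 12), 24 mm deep; takes half_centre. Origin: bench level under the bay centre; x from bay to rear half (x 22 to 74). Bay floor 6 mm up; lip 8 mm higher, 6 wide, inner sides x -24, y -35 and 35. Seated: block centre over the origin, 37 mm above the bench, x axes along each other, 4 mm play each way
- dock_pair: fixed black dock with white rear half (62 mm tall, capped), both face corners notched (|y| over 16), 24 mm deep; takes half_pair. Origin: bench level under the bay centre; x from bay to rear half (x 22 to 74). Bay floor 6 mm up; lip 8 mm higher, 6 wide, inner sides x -24, y -35 and 35. Seated: block centre over the origin, 37 mm above the bench, x axes along each other, 4 mm play each way
- dock_left: fixed black dock with white rear half (62 mm tall, capped), the +y face corner notched (y over 2), 24 mm deep; takes half_left. Origin: bench level under the bay centre; x from bay to rear half (x 22 to 74). Bay floor 6 mm up; lip 8 mm higher, 6 wide, inner sides x -24, y -35 and 35. Seated: block centre over the origin, 37 mm above the bench, x axes along each other, 4 mm play each way
- dock_right: fixed black dock with white rear half (62 mm tall, capped), the -y face corner notched (y under -2), 24 mm deep; takes half_right. Origin: bench level under the bay centre; x from bay to rear half (x 22 to 74). Bay floor 6 mm up; lip 8 mm higher, 6 wide, inner sides x -24, y -35 and 35. Seated: block centre over the origin, 37 mm above the bench, x axes along each other, 4 mm play each way
- serum: bystander: round amber glass bottle with a black cap, 42 mm in diameter, 85 mm tall, loose; origin at the centre of its underside, z up
- tube_rack: bystander: blue rack of eight capped tubes, 50 (x) x 100 (y) mm, 90 mm tall, loose; origin at the centre of its underside, z up
There are look-alikes about, which are no part of the job. Leave any red look-alike of the part that bears half_right_mid alone. What is shaped like the part that bears half_centre_mid but pink is not meant.

How it is judged:
By the outcome, as a careful person would: the job done as asked, in the order asked, and still so for the second after the job is handed in, with the robot touching nothing.
It also fails if it takes over 109 s, if anything falls off the work surface, if the arm or the gripper's body presses on something with over 40 N, if the wrist force passes 120 N, or if a joint passes its speed limit or range.

## Working session

There is one attempt and no reset: what is moved stays moved. The work goes in short steps, Python scripts to look and compute and a tool call to move; the robot and the scene stay as the last step left them, time stands still between calls to the robot, and variables do not carry over. Pictures are saved under pics/ and viewed, about 12 in all and at most 16, crops included, and the job is handed in when it is done.

Besides the shell and the picture viewer there is one more tool, called after "Call:" as name(argument=value, ...) on one line, values as JSON. apply_moves: Moves the arm, as the interface text tells. Its arguments: {"type":"object","properties":{"moves":{"type":"array"},"hand":{"type":"number"}},"required":["moves"]}

```bash
mkdir -p pics
cat > h.py <<'E'
import numpy as np, cv2
from workcell import telemetry, cams, workorder
def K(c):
    f=200/np.tan(np.radians(c['fovy'])/2); return np.array([[f,0,c['cx']],[0,f,c['cy']],[0,0,1.]]),np.array([c['k1'],0,0,0.])
def cast(c,uv,z):
    k,d=K(c); n=cv2.undistortPoints(np.float64(uv).reshape(-1,1,2),k,d).reshape(-1,2)
    M=np.array(c['camera_from_world']); R=M[:3,:3];o=-R.T@M[:3,3]
    r=np.c_[n,np.ones(len(n))]@R
    return o+r*((z-o[2])/r[:,2])[:,None]
def proj(c,p):
    k,d=K(c);M=np.array(c['camera_from_world'])
    return cv2.projectPoints(np.float64(p).reshape(-1,1,3),cv2.Rodrigues(M[:3,:3])[0],M[:3,3],k,d)[0].reshape(-1,2)
def shot(n):
    return cams.camera(n)
def save(c,name,box=None,s=1):
    im=cv2.cvtColor(c['color'],cv2.COLOR_RGB2BGR)
    if box: im=im[box[1]:box[3],box[0]:box[2]]
    cv2.imwrite('pics/'+name,cv2.resize(im,None,fx=s,fy=s,interpolation=cv2.INTER_CUBIC))
E
python3 - <<'E'
from h import *
import pickle
for n in ('scene','top'):
    c=shot(n);save(c,n+'0.png',s=1.25);pickle.dump(c,open(n+'0.pkl','wb'))
    M=np.array(c['camera_from_world']);print(n,c['fovy'],c['cx'],c['cy'],c['k1'],-M[:3,:3].T@M[:3,3]);print(M.round(3))
print(telemetry.get_obs())
E
```

```text
scene 47.310142578687085 324.5586192036629 196.31101426201442 -0.12089760778033372 [ 1.06016495 -0.58136551  0.82154493]
[[ 0.688  0.726  0.002 -0.31 ]
 [ 0.488 -0.46  -0.741 -0.176]
 [-0.537  0.511 -0.671  1.418]
 [ 0.     0.     0.     1.   ]]
top 57.18831697956341 324.3521545388409 196.416124152192 -0.03355914508583628 [0.28792662 0.01367472 1.06831581]
[[-0.019 -1.    -0.003  0.022]
 [-0.987  0.02  -0.157  0.452]
 [ 0.157 -0.    -0.988  1.01 ]
 [ 0.     0.     0.     1.   ]]
{'clock': 0.1, 'joint_pos': array([ 1.34298100e+00,  2.41375605e-01,  3.83407786e-03,  1.33519808e+00,
       -2.74317827e-05,  1.57079056e+00]), 'joint_vel': array([ 0.0015041 , -0.0011833 ,  0.00200041,  0.00079014,  0.00154915,
       -0.00173385]), 'tau': array([-1.19106735e-03, -3.73136222e+01,  2.53010738e+01,  1.08724041e-02,
       -7.54458188e-05,  9.17013836e-06]), 'eef_pos': array([0.1128096 , 0.48654887, 0.24747349]), 'tool_rot': array([ 7.82893046e-01,  6.22155555e-01, -7.52159632e-04,  6.15244397e-04]), 'ft_force': array([ 0.28969465,  0.43560674, -0.45514431]), 'ft_torque': array([-0.05177696, -0.01660047, -0.03855402]), 'grip_width': 0.08526504913313204}
```

View pics/scene0.png

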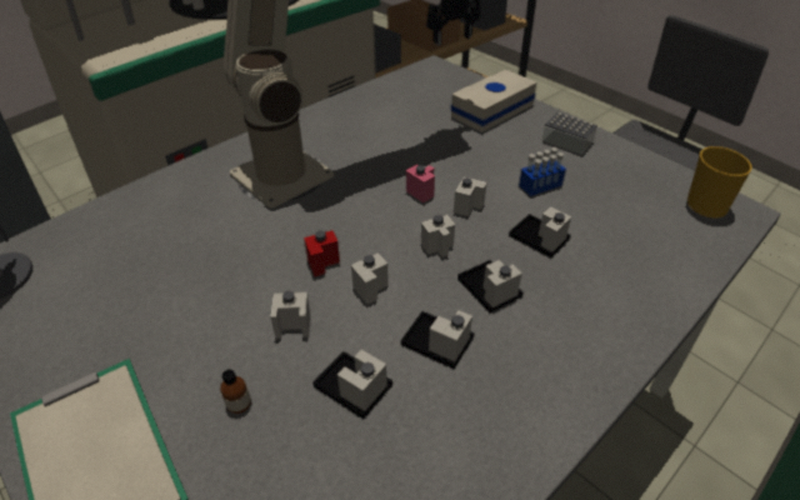

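View pics/top0.png

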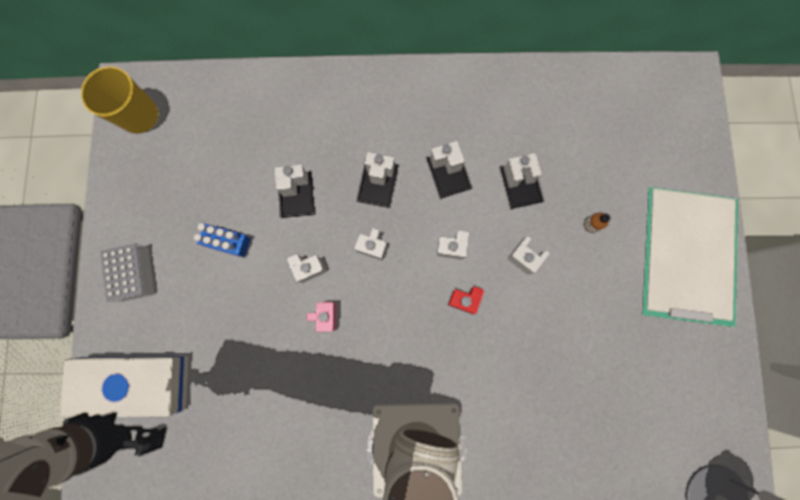

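The top view shows four white loose halves at (305,266), (371,244), (453,244) and (530,255), with four docks above them. The red look-alike is at (466,299) and the pink one at (323,317). I'll confirm the shapes in an enlarged crop.

Run:
```python
from h import *
import pickle
c=pickle.load(open('top0.pkl','rb'));save(c,'crop1.png',(212,105,450,235),3.36)
img=c['color'].astype(int)
mx=img.max(2);mn=img.min(2)
white=((mn>130)&(mx-mn<40)).astype(np.uint8)
n,l,s,ce=cv2.connectedComponentsWithStats(white)
for i in range(1,n):
    if 100<s[i,4]<3000: print('w',s[i],ce[i].round(1))
bl=(mx<35).astype(np.uint8)
n,l,s,ce=cv2.connectedComponentsWithStats(bl)
for i in range(1,n):
    if 100<s[i,4]<3000: print('b',s[i],ce[i].round(1))
for p in [(244,213),(297,195),(362,195),(424,204),(234,140)]: print(p,img[p[1],p[0]])
```

```text
w [ 95 205   8  34 130] [ 98.3 220.5]
b [  55  331   77   43 1156] [ 91.2 348.4]
(244, 213) [153 150 151]
(297, 195) [148 145 146]
(362, 195) [142 138 140]
(424, 204) [133 130 132]
(234, 140) [203 197 189]
```

View pics/crop1.png

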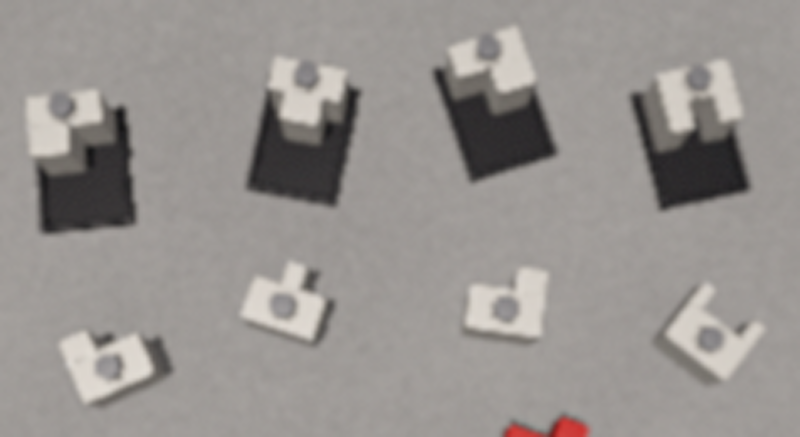

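The crop confirms the shapes, in crop pixels with +x up and +y left:

| Part | Crop pixels | Shape | Identity |
|---|---|---|---|
| Half | (108,366) | key at left | half_left |
| Half | (283,305) | mid key | half_centre |
| Half | (506,308) | key at right | half_right |
| Half | (710,338) | two keys | half_pair |
| Dock | (65,120) | notch at right | dock_right |
| Dock | (305,85) | both corners notched | dock_pair |
| Dock | (490,60) | notch at left | dock_left |
| Dock | (700,90) | mid notch | dock_centre |

The red and pink look-alikes are left alone.

```bash
cat > meas.py <<'E'
from h import *
import sys
S=6
def polys(c,thr,zs,lo=False,box=(200,100,460,240),eps=5.5):
    g=c['color'].min(2) if not lo else c['color'].max(2)
    x0,y0,x1,y1=box; g=g[y0:y1,x0:x1]
    G=cv2.resize(g,None,fx=S,fy=S,interpolation=cv2.INTER_CUBIC)
    m=((G<thr) if lo else (G>thr)).astype(np.uint8)
    m=cv2.morphologyEx(m,cv2.MORPH_CLOSE,np.ones((5,5)))
    out=[]
    for k in cv2.findContours(m,cv2.RETR_EXTERNAL,cv2.CHAIN_APPROX_NONE)[0]:
        if cv2.contourArea(k)<120*S*S: continue
        px=lambda q:(q.reshape(-1,2)+.5)/S-.5+[x0,y0]
        cc=px(k).mean(0); z=zs(cc)
        a=cv2.approxPolyDP(k,eps,True)
        # refine every polygon edge by a line fit to its contour points
        kk=k.reshape(-1,2); idx=[int(np.where((kk==p).all(1))[0][0]) for p in a.reshape(-1,2)]
        W=cast(c,px(k.astype(float)),z)[:,:2]; E=[]
        for i,j in zip(idx,idx[1:]+idx[:1]):
            n=(j-i)%len(kk); sel=[(i+t)%len(kk) for t in range(int(n*.15)+1,int(n*.85))]
            if len(sel)<8: continue
            P=W[sel]; vx,vy,x,y=cv2.fitLine(P.astype(np.float32),cv2.DIST_HUBER,0,.001,.001).ravel()
            L=np.linalg.norm(W[i]-W[j])
            E.append((L,np.degrees(np.arctan2(vy,vx))%180,x,y))
        out.append((cc,E))
    return out
E
python3 - <<'E'
from meas import *
import pickle
c=pickle.load(open('top0.pkl','rb'))
img=c['color']
for n,u,v in [('dock',238,168),('bench',330,215),('looseTop',241,218),('lside',262,212),('rearside',232,153)]: print(n,img[v,u])
for cc,E in polys(c,175,lambda p:.062 if p[1]>170 else .068):
    print('TOP',cc.round(1)); [print('  L%.0f a%.1f (%.1f %.1f)'%(e[0]*1e3,e[1],e[2]*1e3,e[3]*1e3)) for e in E]
for cc,E in polys(c,75,lambda p:.014,True,(200,100,460,180)):
    print('BLK',cc.round(1)); [print('  L%.0f a%.1f (%.1f %.1f)'%(e[0]*1e3,e[1],e[2]*1e3,e[3]*1e3)) for e in E if e[0]>.03]
E
```

```text
dock [57 53 55]
bench [162 158 155]
looseTop [218 212 204]
lside [115 112 110]
rearside [116 112 106]
TOP [242.4 212.5]
  L19 a23.2 (416.0 274.9)
  L34 a22.1 (390.5 263.9)
  L59 a113.7 (386.6 228.6)
  L33 a25.4 (416.3 207.9)
  L32 a117.5 (425.0 228.9)
  L6 a84.1 (417.1 245.9)
  L16 a28.4 (425.8 252.8)
  L22 a111.7 (429.5 269.5)
TOP [423.9 203.9]
  L53 a139.7 (443.2 -240.8)
  L59 a50.3 (402.6 -246.4)
  L52 a140.3 (406.0 -288.6)
  L8 a47.9 (428.2 -301.4)
  L16 a140.4 (425.3 -292.3)
  L14 a48.6 (422.3 -276.1)
  L9 a11.1 (421.0 -271.7)
  L11 a153.8 (411.7 -269.9)
  L10 a114.0 (405.5 -262.2)
  L9 a64.5 (406.2 -252.5)
  L7 a20.9 (411.3 -246.7)
  L13 a154.7 (421.1 -247.0)
  L19 a85.3 (428.8 -258.0)
  L19 a54.1 (435.5 -261.9)
  L18 a141.1 (448.9 -258.3)
  L9 a39.0 (460.7 -263.0)
TOP [363.4 194.8]
  L16 a74.5 (477.9 -119.0)
  L8 a94.6 (479.9 -108.0)
  L19 a177.9 (468.0 -101.3)
  L34 a81.9 (464.6 -80.7)
  L32 a172.7 (448.8 -60.9)
  L14 a77.0 (431.8 -64.0)
  L48 a79.9 (427.0 -91.5)
  L51 a170.5 (453.0 -123.1)
TOP [296.3 194.1]
  L34 a158.5 (460.5 122.8)
  L60 a70.7 (434.3 98.9)
  L31 a161.0 (44
[... 656 characters left out ...]

  L17 a72.8 (663.4 87.1)
TOP [364.  122.6]
  L16 a105.8 (685.9 -99.6)
  L18 a15.8 (673.2 -96.0)
  L14 a147.1 (658.9 -93.5)
  L7 a178.0 (650.1 -87.5)
  L16 a16.3 (638.6 -90.2)
  L28 a107.1 (636.0 -108.9)
  L48 a18.1 (665.1 -115.4)
BLK [239.2 157.8]
  L56 a5.1 (561.0 309.4)
  L68 a95.3 (533.3 274.1)
  L45 a6.9 (559.2 229.4)
  L41 a7.7 (618.4 234.8)
BLK [414.6 151. ]
  L103 a11.6 (590.2 -226.7)
  L78 a100.9 (549.1 -279.1)
  L51 a11.5 (582.0 -308.7)
  L46 a11.1 (617.4 -228.2)
BLK [302.8 148.1]
  L40 a17.5 (627.0 100.5)
  L81 a167.9 (607.5 117.7)
  L75 a77.9 (558.9 93.0)
  L104 a166.7 (600.5 39.6)
BLK [357.4 141.6]
  L104 a16.9 (619.7 -55.7)
  L76 a106.6 (580.3 -107.0)
  L55 a15.7 (620.2 -136.1)
```

Run:
```python
from meas import *
import pickle
c=pickle.load(open('top0.pkl','rb'))
def mid(name,h,l,r,b,off,thrw=None):
    # heading deg; left/right side points, back(or front) point with local x = off
    a=np.radians(h);u=np.array([np.cos(a),np.sin(a)]);v=np.array([-u[1],u[0]])
    l,r,b=map(np.array,(l,r,b)); 
    o=u*(b@u-off)+v*((l@v+r@v)/2)
    print(name,'h%.1f'%h,'width%.1f'%(l@v-r@v),'origin',o.round(1)); return o
mid('left',23.7,(390.5,263.9),(416.3,207.9),(386.6,228.6),-18)
mid('centre',-19.5,(460.5,122.8),(440.2,64.8),(434.3,98.9),-18)
mid('right',-8.7,(448.8,-60.9),(453,-123.1),(427,-91.5),-18)
mid('pair',-39.9,(443.2,-240.8),(406,-288.6),(402.6,-246.4),-18)
print('docks from black at 107; front z=0')
b={z:polys(c,107,lambda p:z,True,(200,100,460,180),4.5) for z in (0,.014)}
for (cc,E),(c2,E2) in zip(b[0],b[.014]):
    print('BLK',cc.round(1)); 
    for e,f in zip(E,E2):
        if e[0]>.035: print('  L%.0f a%.1f z0(%.1f %.1f) z14(%.1f %.1f)'%(e[0]*1e3,e[1],e[2]*1e3,e[3]*1e3,f[2]*1e3,f[3]*1e3))
print('rear tops from 165, z .062 / .068')
b={z:polys(c,165,lambda p:z,False,(200,100,460,170),4.5) for z in (.062,.068)}
for (cc,E),(c2,E2) in zip(b[.062],b[.068]):
    print('W',cc.round(1)); 
    for e,f in zip(E,E2):
        if e[0]>.012: print('  L%.0f a%.1f z62(%.1f %.1f) z68(%.1f %.1f)'%(e[0]*1e3,e[1],e[2]*1e3,e[3]*1e3,f[2]*1e3,f[3]*1e3))
```

```text
left h23.7 width61.6 origin [403.1 235.8]
centre h-19.5 width61.4 origin [451.5  93.4]
right h-8.7 width60.8 origin [445.3 -91.1]
pair h-39.9 width60.5 origin [ 416.5 -257.9]
docks from black at 107; front z=0
BLK [238.4 156.5]
  L57 a4.2 z0(567.5 315.5) z14(563.9 311.6)
  L72 a95.5 z0(535.2 268.7) z14(532.0 265.4)
  L44 a7.6 z0(624.9 236.4) z14(620.5 233.4)
BLK [415.2 150.1]
  L107 a11.5 z0(591.7 -228.5) z14(587.7 -225.3)
  L80 a101.0 z0(549.5 -277.5) z14(546.1 -273.7)
  L55 a11.2 z0(590.8 -314.1) z14(586.9 -309.8)
  L51 a11.1 z0(626.4 -234.1) z14(622.0 -230.8)
BLK [302.7 147.3]
  L41 a18.6 z0(637.2 100.8) z14(632.6 99.7)
  L78 a167.9 z0(620.3 119.2) z14(615.9 117.8)
  L79 a77.7 z0(559.2 90.0) z14(555.7 89.0)
  L71 a167.4 z0(582.4 43.0) z14(578.5 42.6)
  L38 a169.9 z0(638.1 30.6) z14(633.6 30.4)
BLK [357.6 141.1]
  L98 a16.9 z0(618.1 -56.5) z14(613.7 -55.6)
  L79 a106.7 z0(582.4 -109.6) z14(578.6 -108.0)
  L57 a16.0 z0(628.5 -139.1) z14(624.0 -137.1)
rear tops from 165, z .062 / .068
W [224.6 142.4]
  L17 a89.9 z62(637.8 303.5) z68(635.7 301.7)
  L48 a6.9 z62(611.9 310.3) z68(609.9 
[... 551 characters left out ...]
2)
  L19 a164.9 z62(625.7 91.9) z68(623.6 91.4)
  L29 a77.6 z62(610.8 80.1) z68(608.8 79.7)
  L21 a172.9 z62(616.3 61.8) z68(614.3 61.5)
  L24 a168.6 z62(641.4 41.0) z68(639.2 40.8)
  L23 a75.9 z62(657.4 47.2) z68(655.2 47.0)
  L17 a14.4 z62(651.1 60.1) z68(648.9 59.8)
  L13 a129.4 z62(638.0 64.9) z68(635.9 64.6)
  L14 a64.5 z62(639.1 77.6) z68(637.0 77.2)
  L21 a160.5 z62(654.4 81.8) z68(652.2 81.4)
  L18 a70.9 z62(667.5 89.3) z68(665.3 88.9)
W [363.9 122.5]
  L18 a105.9 z62(689.4 -99.3) z68(687.0 -98.6)
  L14 a135.2 z62(660.4 -92.0) z68(658.2 -91.4)
  L18 a14.8 z62(647.7 -88.1) z68(645.6 -87.5)
  L24 a108.1 z62(635.9 -105.0) z68(633.8 -104.2)
  L41 a18.8 z62(663.7 -118.8) z68(661.5 -118.0)
```

```bash
cat > docks.py <<'E'
import numpy as np
def loc(h,*cons):
    """cons: (point, axis 0=x/1=y, local value)"""
    a=np.radians(h);U=np.array([[np.cos(a),np.sin(a)],[-np.sin(a),np.cos(a)]])
    return [('xy'[k],round(float(np.dot(U[k],p)-val),1)) for p,k,val in cons],U
D={'right':(5.8,((563.9,311.6),1,41),((624.9,236.4),1,-41),((610.9,309.4),1,31),((535.2,268.7),0,-30),((584.6,292.5),0,22)),
'pair':(-12.4,((615.9,117.8),1,41),((582.4,43),1,-41),((640.3,40.9),1,-31),((559.2,90),0,-30),((609.8,79.9),0,22)),
'left':(16.8,((618.1,-56.5),1,41),((624,-137.1),1,-41),((662.6,-118.4),1,-31),((582.4,-109.6),0,-30),((634.8,-104.6),0,22)),
'centre':(11.3,((591.7,-228.5),1,41),((586.9,-309.8),1,-41),((619.8,-232.3),1,31),((549.5,-277.5),0,-30),((595.8,-245.8),0,22))}
if __name__=='__main__':
  for k,(h,*c) in D.items():
    r,U=loc(h,*c); x=np.mean([v for a,v in r if a=='x']); y=np.mean([v for a,v in r if a=='y'])
    print(k,r,(U.T@[x,y]).round(1))
E
python3 docks.py
```

```text
right [('y', 212.0), ('y', 213.0), ('y', 215.1), ('x', 589.6), ('x', 589.2)] [564.8 271.8]
pair [('y', 206.3), ('y', 208.1), ('y', 208.4), ('x', 556.8), ('x', 556.4)] [588.2  83.2]
left [('y', -273.7), ('y', -270.6), ('y', -273.9), ('x', 555.9), ('x', 555.5)] [ 610.8 -100.5]
centre [('y', -381.0), ('y', -377.8), ('y', -380.2), ('x', 514.5), ('x', 514.1)] [ 578.7 -271.5]
```

```bash
cat > geo.py <<'E'
H={'left':(403.1,235.8,23.7),'centre':(451.5,93.4,-19.5),'right':(445.3,-91.1,-8.7),'pair':(416.5,-257.9,-39.9)}
DK={'right':(564.8,271.8,5.8),'pair':(588.2,83.2,-12.4),'left':(610.8,-100.5,16.8),'centre':(578.7,-271.5,11.3)}
E
cat > go.py <<'E'
import sys
from h import *
from scipy.spatial.transform import Rotation as R
def go(x,y,z,h,n=10):
    """print total shift to pose (mm), block heading h deg; tool x along block +-y; and rows with straight world path"""
    o=telemetry.get_obs();p=o['eef_pos']*1e3;r=R.from_quat(o['tool_rot']);m=r.as_matrix()
    yaw=np.degrees(np.arctan2(m[1,0],m[0,0]))   # world dir of tool x
    d=(h+90-yaw+90)%180-90                       # world yaw change; tool z is down -> turn=-d
    D=np.array([x,y,z])-p
    print('pos',p.round(1),'yaw%.1f'%yaw,'tilt%.2f'%np.degrees(np.arccos(-m[2,2])),'t%.1f'%o['clock'],'w%.1f'%(o['grip_width']*1e3),'F',o['ft_force'].round(1),'j6 %.2f'%o['joint_pos'][5])
    print('world delta',D.round(1),'turn',round(-d,1),'| tool delta now',(m.T@D).round(1))
    for i in range(n):
        a=np.radians(d*i/n);c=np.array([[np.cos(a),-np.sin(a),0],[np.sin(a),np.cos(a),0],[0,0,1]])@m
        print([float(v) for v in (c.T@(D/n)).round(1)]+[round(-d/n,2)],end=',')
    print()
if __name__=='__main__': go(*[float(v) for v in sys.argv[1:5]],n=int(sys.argv[5]) if len(sys.argv)>5 else 10)
E
python3 - <<'E'
from h import *; from geo import *
import pickle
c=pickle.load(open('scene0.pkl','rb'));im=c['color'].copy()
im=cv2.resize(im,None,fx=3,fy=3,interpolation=cv2.INTER_CUBIC)
def quad(x,y,h,z,xs,ys,col):
    a=np.radians(h);u=np.array([np.cos(a),np.sin(a)]);v=np.array([-u[1],u[0]])
    P=[np.r_[(np.array([x,y])+u*i+v*j),z]/1e3 for i,j in [(xs[0],ys[0]),(xs[1],ys[0]),(xs[1],ys[1]),(xs[0],ys[1])]]
    q=((proj(c,P)+.5)*3-.5).round().astype(np.int32);cv2.polylines(im,[q],True,col,1)
for x,y,h in H.values(): quad(x,y,h,62,(-18,18),(-31,31),(255,0,0))
for x,y,h in DK.values(): quad(x,y,h,14,(-30,18),(-41,41),(0,255,0));quad(x,y,h,68,(22,74),(-31,31),(255,0,0))
cv2.imwrite('pics/ov.png',cv2.cvtColor(im[400:1020,630:1410],cv2.COLOR_RGB2BGR)[:600])
E
python3 go.py 416.5 -257.9 160 -39.9
```

```text
pos [112.8 486.5 247.5] yaw76.9 tilt0.11 t0.1 w85.3 F [ 0.3  0.4 -0.5] j6 1.57
world delta [ 303.7 -744.4  -87.5] turn 26.8 | tool delta now [-656.5  464.    88.8]
[-65.6, 46.4, 8.9, np.float64(2.68)],[-63.4, 49.4, 8.9, np.float64(2.68)],[-61.0, 52.3, 8.9, np.float64(2.68)],[-58.5, 55.1, 8.9, np.float64(2.68)],[-55.9, 57.8, 8.9, np.float64(2.68)],[-53.1, 60.4, 8.9, np.float64(2.68)],[-50.2, 62.8, 8.8, np.float64(2.68)],[-47.2, 65.1, 8.8, np.float64(2.68)],[-44.1, 67.2, 8.8, np.float64(2.68)],[-40.9, 69.2, 8.8, np.float64(2.68)],
```

View pics/ov.png

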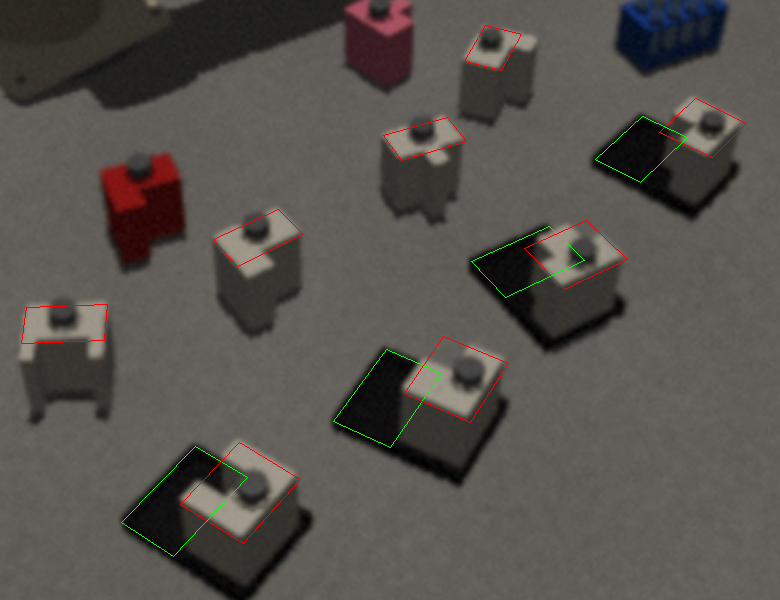

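The scene overlay agrees with the top measurement: red outlines lie on the four loose tops, and green ones on the bay lips. The rear outlines sit slightly high, so their tops are at 62 mm. I'll start with half_left.

```bash
sed -i 's/\[round(-d\/n,2)\]/[round(float(-d\/n),1)]/' go.py; python3 go.py 403.1 235.8 130 23.7 | cut -c1-900
```

```text
pos [112.8 486.5 247.5] yaw76.9 tilt0.11 t0.1 w85.3 F [ 0.3  0.4 -0.5] j6 1.57
world delta [ 290.3 -250.7 -117.5] turn -36.8 | tool delta now [-178.5  339.4  117.8]
[-17.8, 33.9, 11.8, -3.7],[-20.0, 32.7, 11.8, -3.7],[-22.0, 31.4, 11.8, -3.7],[-24.0, 29.9, 11.8, -3.7],[-25.9, 28.3, 11.8, -3.7],[-27.6, 26.6, 11.8, -3.7],[-29.3, 24.7, 11.8, -3.7],[-30.8, 22.8, 11.8, -3.7],[-32.2, 20.8, 11.8, -3.7],[-33.5, 18.7, 11.8, -3.7],
```

Call:
apply_moves(moves=[[[-18,34,12,-3.7],[-20,33,12,-3.7],[-22,31,12,-3.7],[-24,30,12,-3.7],[-26,28,12,-3.7],[-28,27,12,-3.7],[-29,25,12,-3.7],[-31,23,12,-3.7],[-32,21,12,-3.7],[-34,19,12,-3.7]]], hand=1)

```text
clock: 1.1
eef_pos: [0.4141, 0.2345, 0.1209]
tool_rot: [0.529, 0.849, -0.001, -0.001]
ft_force: [-0.5, 0.3, 0.6]
grip_width: 0.0856
```

```bash
python3 go.py 403.1 235.8 39 23.7 | head -2
```

```text
pos [414.1 234.5 120.9] yaw116.2 tilt0.18 t1.1 w85.6 F [-0.5  0.3  0.6] j6 0.06
world delta [-11.    1.3 -81.9] turn 2.5 | tool delta now [ 6.  -9.  81.9]
```

Call:
apply_moves(moves=[[[4,-6,0,1.5],[2,-3,5,1],[0,0,12,0],[0,0,12,0],[0,0,12,0],[0,0,12,0],[0,0,12,0],[0,0,10,0],[0,0,5,0],[0,0,0,0]]])

```text
clock: 2.1
eef_pos: [0.3972, 0.2367, 0.0348]
tool_rot: [0.549, 0.836, -0.004, -0.002]
ft_force: [-0.6, -0.3, 0.1]
grip_width: 0.0851
```

```bash
python3 go.py 403.1 235.8 39 23.7 | head -2
```

```text
pos [397.2 236.7  34.8] yaw113.4 tilt0.50 t2.1 w85.1 F [-0.6 -0.3  0.1] j6 0.13
world delta [ 5.9 -0.9  4.2] turn -0.3 | tool delta now [-3.2  5.  -4.2]
```

Call:
apply_moves(moves=[[[-2,3,-2,0],[-1,2,-2,0],[0,0,0,0],[0,0,0,0],[0,0,0,0],[0,0,0,0],[0,0,0,0],[0,0,0,0],[0,0,0,0],[0,0,0,0]]])

```text
clock: 3.1
eef_pos: [0.405, 0.2368, 0.0412]
tool_rot: [0.549, 0.836, -0.002, -0.001]
ft_force: [0.0, 0.7, -0.8]
grip_width: 0.0851
```

Call:
apply_moves(moves=[[[0,0,0,0],[0,0,0,0],[0,0,0,0],[0,0,0,0],[0,0,0,0],[0,0,0,0],[0,0,0,0],[0,0,0,0],[0,0,0,0],[0,0,0,0]]], hand=-1)

```text
clock: 4.1
eef_pos: [0.405, 0.237, 0.0414]
tool_rot: [0.549, 0.836, -0.002, -0.001]
ft_force: [-0.0, -0.5, 0.9]
grip_width: 0.0611
```

```bash
python3 go.py 403.1 235.8 39 23.7 | head -2
```

```text
pos [405.  237.   41.4] yaw113.4 tilt0.25 t4.1 w61.1 F [-0.  -0.5  0.9] j6 0.12
world delta [-1.9 -1.2 -2.4] turn -0.3 | tool delta now [-0.3 -2.2  2.4]
```

```bash
python3 go.py 612.9 -99.9 41.4 16.8 8; python3 go.py 612.9 -99.9 41.4 16.8 1
```

```text
pos [405.  237.   41.4] yaw113.4 tilt0.25 t4.1 w61.1 F [-0.  -0.5  0.9] j6 0.12
world delta [ 207.9 -336.9   -0. ] turn 6.6 | tool delta now [-391.7   56.9   -0.5]
[-49.0, 7.1, -0.1, 0.8],[-48.9, 7.8, -0.1, 0.8],[-48.7, 8.5, -0.1, 0.8],[-48.6, 9.2, -0.1, 0.8],[-48.5, 9.9, -0.1, 0.8],[-48.3, 10.6, -0.1, 0.8],[-48.2, 11.3, -0.1, 0.8],[-48.0, 12.0, -0.1, 0.8],
pos [405.  237.   41.4] yaw113.4 tilt0.25 t4.1 w61.1 F [-0.  -0.5  0.9] j6 0.12
world delta [ 207.9 -336.9   -0. ] turn 6.6 | tool delta now [-391.7   56.9   -0.5]
[-391.7, 56.9, -0.5, 6.6],
```

Lift first, then start the traverse.

Call:
apply_moves(moves=[[[0,0,-20,0],[0,0,-30,0],[0,0,-30,0],[0,0,-25,0],[-10,2,-5,1],[-30,4,0,1],[-45,6,0,1],[-45,6,0,1],[-45,8,0,1],[-45,8,0,1]]])

```text
clock: 5.1
eef_pos: [0.5133, 0.037, 0.1483]
tool_rot: [0.59, 0.807, -0.006, -0.004]
ft_force: [0.7, 0.8, -0.2]
grip_width: 0.0616
```

```bash
python3 go.py 612.9 -99.9 150 16.8 5
```

```text
pos [513.3  37.  148.3] yaw107.7 tilt0.81 t5.1 w61.6 F [ 0.7  0.8 -0.2] j6 -0.23
world delta [  99.6 -136.9    1.7] turn 0.9 | tool delta now [-160.7   53.4   -2.3]
[-32.1, 10.7, -0.5, 0.2],[-32.1, 10.8, -0.5, 0.2],[-32.1, 10.9, -0.5, 0.2],[-32.0, 11.0, -0.5, 0.2],[-32.0, 11.1, -0.5, 0.2],
```

Call:
apply_moves(moves=[[[-40,12,0,0.5],[-40,14,0,0],[-30,10,0,0],[-20,8,0,0],[-10,4,0,0],[-5,2,0,0],[0,0,0,0],[0,0,0,0],[0,0,0,0],[0,0,0,0]]])

```text
clock: 6.1
eef_pos: [0.6015, -0.1009, 0.1352]
tool_rot: [0.599, 0.8, -0.011, -0.011]
ft_force: [-0.4, -0.2, -0.7]
grip_width: 0.061
```

```bash
python3 go.py 612.9 -99.9 120 16.8 5|head -2
```

```text
pos [ 601.5 -100.9  135.2] yaw106.4 tilt1.72 t6.1 w61.0 F [-0.4 -0.2 -0.7] j6 -0.45
world delta [ 11.4   1.  -15.2] turn -0.4 | tool delta now [-2.3 11.7 14.8]
```

```bash
cat >> go.py <<'E'
def tilt():
    m=R.from_quat(telemetry.get_obs()['tool_rot']).as_matrix();print('tool z',m[:,2].round(4),'deg; slope along/right of base-radial')
E
sed -i "s/if __name__=='__main__': \(.*\)/if __name__=='__main__':\n    \1\n    m=R.from_quat(telemetry.get_obs()['tool_rot']).as_matrix();print('toolz',m[:,2].round(4))/" go.py
python3 go.py 612.9 -99.9 120 16.8 5
```

```text
pos [ 601.5 -100.9  135.2] yaw106.4 tilt1.72 t6.1 w61.0 F [-0.4 -0.2 -0.7] j6 -0.45
world delta [ 11.4   1.  -15.2] turn -0.4 | tool delta now [-2.3 11.7 14.8]
[-0.5, 2.3, 3.0, -0.1],[-0.5, 2.3, 3.0, -0.1],[-0.5, 2.3, 3.0, -0.1],[-0.5, 2.3, 3.0, -0.1],[-0.5, 2.3, 3.0, -0.1],
toolz [-0.0297 -0.0045 -0.9996]
```

Call:
apply_moves(moves=[[[-1,4,0,0],[-1,4,0,0],[0,3,0,0],[0,1,0,0],[0,0,0,0],[0,0,0,0],[0,0,0,0],[0,0,0,0],[0,0,0,0],[0,0,0,0]]])

```text
clock: 7.1
eef_pos: [0.6147, -0.0975, 0.1358]
tool_rot: [0.598, 0.801, -0.01, -0.01]
ft_force: [0.3, 0.2, -1.3]
grip_width: 0.0615
```

```bash
python3 go.py 612.9 -99.9 120 16.8 5
```

```text
pos [614.7 -97.5 135.8] yaw106.5 tilt1.64 t7.1 w61.5 F [ 0.3  0.2 -1.3] j6 -0.44
world delta [ -1.8  -2.4 -15.8] turn -0.3 | tool delta now [-1.8 -1.9 15.9]
[-0.4, -0.4, 3.2, -0.1],[-0.4, -0.4, 3.2, -0.1],[-0.4, -0.4, 3.2, -0.1],[-0.4, -0.4, 3.2, -0.1],[-0.4, -0.4, 3.2, -0.1],
toolz [-0.0282 -0.0046 -0.9996]
```

```bash
python3 go.py 613.6 -99.9 114 16.8 5; python3 go.py 613.6 -99.9 48 16.8 5 |sed -n 2p
```

```text
pos [614.7 -97.5 135.8] yaw106.5 tilt1.64 t7.1 w61.5 F [ 0.3  0.2 -1.3] j6 -0.44
world delta [ -1.1  -2.4 -21.8] turn -0.3 | tool delta now [-2.1 -1.1 21.9]
[-0.4, -0.2, 4.4, -0.1],[-0.4, -0.2, 4.4, -0.1],[-0.4, -0.2, 4.4, -0.1],[-0.4, -0.2, 4.4, -0.1],[-0.4, -0.2, 4.4, -0.1],
toolz [-0.0282 -0.0046 -0.9996]
world delta [ -1.1  -2.4 -87.8] turn -0.3 | tool delta now [-2.3  0.8 87.9]
```

Call:
apply_moves(moves=[[[-1,-0.5,3,0],[-1,-0.5,4,0],[0,0,5,0],[0,0,5,0],[0,0,3,0],[0,0,1,0],[0,0,0,0],[0,0,0,0],[0,0,0,0],[0,0,0,0]]])

```text
clock: 8.1
eef_pos: [0.6132, -0.1001, 0.1125]
tool_rot: [0.598, 0.801, -0.011, -0.01]
ft_force: [-0.4, -0.7, -0.3]
grip_width: 0.0612
```

```bash
python3 go.py 613.6 -99.9 48 16.8 8
python3 - <<'E'
from h import *
c=shot('scene');save(c,'a1.png',(330,220,420,300),6);c=shot('top');save(c,'a1t.png',(320,90,400,180),6)
E
cd pics; python3 -c "
import cv2,numpy as np
a=cv2.resize(cv2.imread('a1.png'),(400,356));b=cv2.resize(cv2.imread('a1t.png'),(316,356));cv2.imwrite('a1c.png',np.hstack([a,b]))"
```

```text
pos [ 613.2 -100.1  112.5] yaw106.5 tilt1.69 t8.1 w61.2 F [-0.4 -0.7 -0.3] j6 -0.45
world delta [  0.4   0.2 -64.5] turn -0.3 | tool delta now [-0.2  2.3 64.4]
[-0.0, 0.3, 8.1, -0.0],[-0.0, 0.3, 8.1, -0.0],[-0.0, 0.3, 8.1, -0.0],[-0.0, 0.3, 8.1, -0.0],[-0.0, 0.3, 8.1, -0.0],[-0.0, 0.3, 8.1, -0.0],[-0.0, 0.3, 8.1, -0.0],[-0.0, 0.3, 8.1, -0.0],
toolz [-0.0292 -0.0045 -0.9996]
```

View pics/a1c.png

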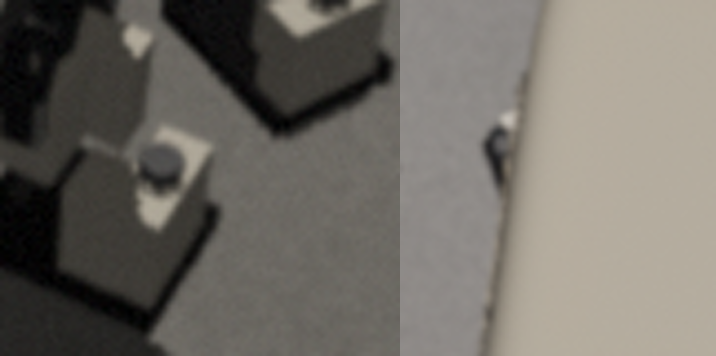

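The arm blocks the top view, and the scene view shows the key hovering over the notch. I'll descend by the numbers and watch the force.

Call:
apply_moves(moves=[[[0,0.2,4,0],[0,0.2,6,0],[0,0.2,7,0],[0,0.2,7,0],[0,0.2,6,0],[0,0.2,6,0],[0,0.2,4,0],[0,0,2,0],[0,0,0,0],[0,0,0,0]]])

```text
clock: 9.2
eef_pos: [0.6127, -0.0998, 0.0656]
tool_rot: [0.598, 0.801, -0.011, -0.011]
ft_force: [0.5, 0.3, -1.8]
grip_width: 0.0613
```

```bash
python3 go.py 613.6 -99.9 48 16.8 1
```

```text
pos [612.7 -99.8  65.6] yaw106.5 tilt1.79 t9.2 w61.3 F [ 0.5  0.3 -1.8] j6 -0.45
world delta [  0.9  -0.1 -17.6] turn -0.3 | tool delta now [-0.5  1.4 17.6]
[-0.5, 1.4, 17.6, -0.3],
toolz [-0.031  -0.0042 -0.9995]
```

Call:
apply_moves(moves=[[[0,0.4,2,0],[0,0.4,3,0],[0,0.4,3,0],[0,0.2,3,0],[0,0,2,0],[0,0,2,0],[0,0,1,0],[0,0,0,0],[0,0,0,0],[0,0,0,0]]])

```text
clock: 10.2
eef_pos: [0.6143, -0.0995, 0.0491]
tool_rot: [0.598, 0.801, -0.011, -0.01]
ft_force: [-0.8, 0.4, -1.2]
grip_width: 0.0612
```

```bash
python3 go.py 613.6 -99.9 48 16.8 1
```

```text
pos [614.3 -99.5  49.1] yaw106.5 tilt1.69 t10.2 w61.2 F [-0.8  0.4 -1.2] j6 -0.44
world delta [-0.7 -0.4 -1.1] turn -0.3 | tool delta now [-0.2 -0.8  1.1]
[-0.2, -0.8, 1.1, -0.3],
toolz [-0.0292 -0.0046 -0.9996]
```

Call:
apply_moves(moves=[[[0,0,0,0],[0,0,0,0],[0,0,0,0],[0,0,0,0],[0,0,0,0],[0,0,0,0],[0,0,0,0],[0,0,-5,0],[0,0,-15,0],[0,0,-25,0]]], hand=1)

```text
clock: 11.2
eef_pos: [0.6133, -0.099, 0.0926]
tool_rot: [0.598, 0.801, -0.012, -0.013]
ft_force: [-0.6, 0.7, 0.9]
grip_width: 0.0853
```

```bash
python3 go.py 445.3 -91.1 135 -8.7 10
```

```text
pos [613.3 -99.   92.6] yaw106.5 tilt2.06 t11.2 w85.3 F [-0.6  0.7  0.9] j6 -0.44
world delta [-168.     7.9   42.4] turn 25.2 | tool delta now [  55.6 -160.2  -36.4]
[5.6, -16.0, -3.6, 2.5],[4.9, -16.3, -3.6, 2.5],[4.1, -16.4, -3.6, 2.5],[3.4, -16.6, -3.6, 2.5],[2.7, -16.7, -3.6, 2.5],[2.0, -16.8, -3.6, 2.5],[1.2, -16.9, -3.6, 2.5],[0.5, -17.0, -3.6, 2.5],[-0.3, -17.0, -3.6, 2.5],[-1.0, -16.9, -3.6, 2.5],
toolz [-0.0357 -0.0035 -0.9994]
```

Call:
apply_moves(moves=[[[0,0,-25,0],[0,0,-15,0],[2,-10,-5,2],[5,-20,0,4],[4,-30,0,4],[2,-35,0,4],[0,-30,0,4],[0,-20,0,4],[-1,-8,0,3],[0,0,0,0]]])

```text
clock: 12.2
eef_pos: [0.4591, -0.1039, 0.1522]
tool_rot: [0.763, 0.646, -0.01, -0.004]
ft_force: [-0.5, 0.3, -0.1]
grip_width: 0.0854
```

```bash
python3 go.py 445.3 -91.1 40 -8.7 1
python3 - <<'E'
from h import *
c=shot('scene');save(c,'b1.png',(220,160,460,340),3.3)
E
```

```text
pos [ 459.1 -103.9  152.2] yaw80.5 tilt1.26 t12.2 w85.4 F [-0.5  0.3 -0.1] j6 -0.05
world delta [ -13.8   12.8 -112.2] turn -0.8 | tool delta now [ 11.4 -13.5 112.4]
[11.4, -13.5, 112.4, -0.8],
toolz [-0.021  -0.0061 -0.9998]
```

View pics/b1.png

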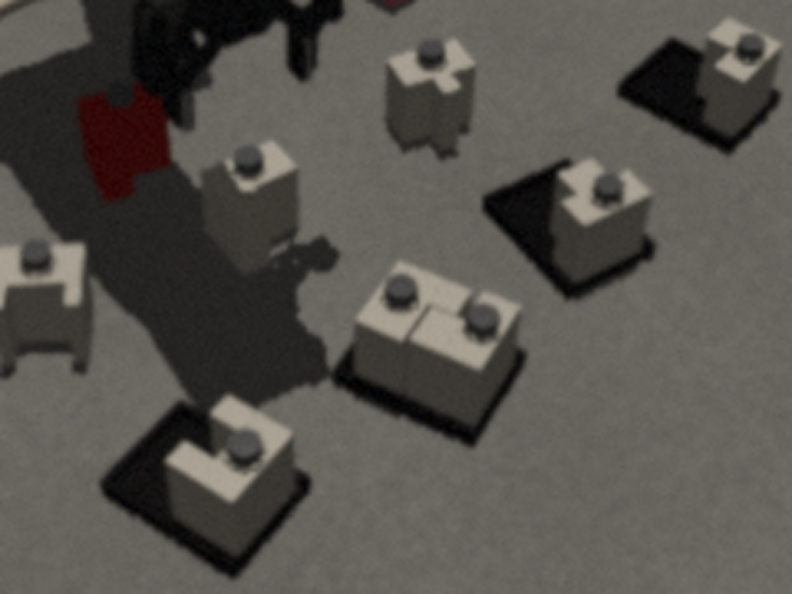

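half_left is seated at crop (435,310), with its top flush with the rear half. Next is half_right, at crop (250,210).

Call:
apply_moves(moves=[[[3,-3,4,0],[3,-4,8,-0.4],[3,-4,10,-0.4],[2,-2,12,0],[0,0,14,0],[0,0,14,0],[0,0,12,0],[0,0,8,0],[0,0,4,0],[0,0,0,0]]])

```text
clock: 13.25
eef_pos: [0.4465, -0.0879, 0.0569]
tool_rot: [0.755, 0.656, -0.011, -0.006]
ft_force: [0.7, -0.1, 0.6]
grip_width: 0.0856
```

```bash
python3 go.py 445.3 -91.1 40 -8.7 1
```

```text
pos [446.5 -87.9  56.9] yaw82.0 tilt1.43 t13.2 w85.6 F [ 0.7 -0.1  0.6] j6 -0.05
world delta [ -1.2  -3.2 -16.9] turn 0.7 | tool delta now [-3.2 -0.4 16.9]
[-3.2, -0.4, 16.9, 0.7],
toolz [-0.0245 -0.0049 -0.9997]
```

Call:
apply_moves(moves=[[[-1,0,2,0.4],[-1,0,4,0.3],[-1,0,4,0],[0,0,4,0],[0,0,2,0],[0,0,0,0],[0,0,0,0],[0,0,0,0],[0,0,0,0],[0,0,0,0]]])

```text
clock: 14.25
eef_pos: [0.4475, -0.0917, 0.0413]
tool_rot: [0.759, 0.651, -0.01, -0.004]
ft_force: [0.2, 0.1, 0.4]
grip_width: 0.0856
```

Call:
apply_moves(moves=[[[0,0,0,0],[0,0,0,0],[0,0,0,0],[0,0,0,0],[0,0,0,0],[0,0,0,0],[0,0,0,0],[0,0,0,0],[0,0,0,0],[0,0,0,0]]], hand=-1)

```text
clock: 15.25
eef_pos: [0.4478, -0.0916, 0.0417]
tool_rot: [0.759, 0.651, -0.009, -0.004]
ft_force: [0.2, -0.2, -0.0]
grip_width: 0.0612
```

```bash
python3 go.py 445.3 -91.1 40 -8.7 1;python3 go.py 564.8 271.8 160 5.8 12
```

```text
pos [447.8 -91.6  41.7] yaw81.2 tilt1.16 t15.2 w61.2 F [ 0.2 -0.2 -0. ] j6 -0.04
world delta [-2.5  0.5 -1.7] turn -0.1 | tool delta now [ 0.2 -2.5  1.8]
[0.2, -2.5, 1.8, -0.1],
toolz [-0.0195 -0.0057 -0.9998]
pos [447.8 -91.6  41.7] yaw81.2 tilt1.16 t15.2 w61.2 F [ 0.2 -0.2 -0. ] j6 -0.04
world delta [117.  363.4 118.3] turn -14.6 | tool delta now [ 376.    58.1 -122.6]
[31.3, 4.8, -10.2, -1.2],[31.2, 5.5, -10.2, -1.2],[31.1, 6.2, -10.2, -1.2],[30.9, 6.8, -10.3, -1.2],[30.8, 7.5, -10.3, -1.2],[30.6, 8.1, -10.3, -1.2],[30.4, 8.8, -10.3, -1.2],[30.2, 9.4, -10.3, -1.2],[30.0, 10.1, -10.3, -1.2],[29.8, 10.7, -10.3, -1.2],[29.6, 11.3, -10.3, -1.2],[29.3, 12.0, -10.3, -1.2],
toolz [-0.0195 -0.0057 -0.9998]
```

Call:
apply_moves(moves=[[[0,0,-15,0],[0,0,-25,0],[0,0,-30,0],[0,0,-25,0],[0,0,-10,0],[10,2,-3,-1.2],[20,4,0,-1.2],[28,5,0,-1.2],[30,6,0,-1.2],[30,6,0,-1.2]]])

```text
clock: 16.25
eef_pos: [0.4813, 0.0272, 0.1456]
tool_rot: [0.724, 0.69, -0.013, -0.009]
ft_force: [1.3, -0.7, -0.8]
grip_width: 0.0612
```

```bash
python3 go.py 567.3 272.1 150 5.8 9
```

```text
pos [481.3  27.2 145.6] yaw87.2 tilt1.81 t16.2 w61.2 F [ 1.3 -0.7 -0.8] j6 0.11
world delta [ 86.  244.9   4.4] turn -8.6 | tool delta now [248.7  73.9  -8.1]
[27.6, 8.2, -0.9, -1.0],[27.5, 8.7, -0.9, -1.0],[27.3, 9.1, -0.9, -1.0],[27.2, 9.6, -0.9, -1.0],[27.0, 10.0, -1.0, -1.0],[26.9, 10.5, -1.0, -1.0],[26.7, 10.9, -1.0, -1.0],[26.5, 11.4, -1.0, -1.0],[26.3, 11.8, -1.0, -1.0],
toolz [-0.0313 -0.0041 -0.9995]
```

Call:
apply_moves(moves=[[[30,8,-1,-1],[30,9,-1,-1],[30,9,-1,-1],[30,10,-1,-1],[30,10,-1,-1],[30,11,-1,-1],[24,9,-1,-1],[16,6,0,-0.5],[7,2,0,0],[0,0,0,0]]])

```text
clock: 17.25
eef_pos: [0.5441, 0.2748, 0.1297]
tool_rot: [0.668, 0.743, -0.023, -0.017]
ft_force: [0.1, -1.2, -0.9]
grip_width: 0.0614
```

```bash
python3 go.py 567.3 272.1 118 5.8 1
```

```text
pos [544.1 274.8 129.7] yaw96.1 tilt3.27 t17.2 w61.4 F [ 0.1 -1.2 -0.9] j6 0.35
world delta [ 23.2  -2.7 -11.7] turn 0.3 | tool delta now [-5.1 23.4 10.4]
[-5.1, 23.4, 10.4, 0.3],
toolz [-0.0561 -0.0101 -0.9984]
```

Call:
apply_moves(moves=[[[-1,3,0,0],[-1,4,-1,0],[-1,4,-1,0],[-1,4,-1,0],[-1,3,-1,0],[0,2,-1,0],[0,1,0,0],[0,0,0,0],[0,0,0,0],[0,0,0,0]]])

```text
clock: 18.25
eef_pos: [0.5672, 0.2672, 0.1334]
tool_rot: [0.67, 0.742, -0.024, -0.018]
ft_force: [-0.6, 0.4, -1.4]
grip_width: 0.0613
```

```bash
python3 go.py 567.3 272.1 118 5.8 1
```

```text
pos [567.2 267.2 133.4] yaw95.8 tilt3.40 t18.2 w61.3 F [-0.6  0.4 -1.4] j6 0.33
world delta [  0.1   4.9 -15.4] turn -0.0 | tool delta now [ 4.9  1.5 15.3]
[4.9, 1.5, 15.3, -0.0],
toolz [-0.0581 -0.0118 -0.9982]
```

Call:
apply_moves(moves=[[[1,0.5,3,0],[1.5,0.5,4,0],[1.5,0.5,4,0],[0.5,0.2,3,0],[0,0,1,0],[0,0,0,0],[0,0,0,0],[0,0,0,0],[0,0,0,0],[0,0,0,0]]])

```text
clock: 19.25
eef_pos: [0.5669, 0.2724, 0.1165]
tool_rot: [0.67, 0.742, -0.024, -0.018]
ft_force: [-0.5, -0.1, -0.7]
grip_width: 0.0614
```

```bash
python3 go.py 567.7 272.1 48.5 5.8 8
```

```text
pos [566.9 272.4 116.5] yaw95.8 tilt3.46 t19.2 w61.4 F [-0.5 -0.1 -0.7] j6 0.34
world delta [  0.8  -0.3 -68. ] turn 0.0 | tool delta now [ 0.   4.8 67.8]
[0.0, 0.6, 8.5, 0.0],[0.0, 0.6, 8.5, 0.0],[0.0, 0.6, 8.5, 0.0],[0.0, 0.6, 8.5, 0.0],[0.0, 0.6, 8.5, 0.0],[0.0, 0.6, 8.5, 0.0],[0.0, 0.6, 8.5, 0.0],[0.0, 0.6, 8.5, 0.0],
toolz [-0.0591 -0.0123 -0.9982]
```

Call:
apply_moves(moves=[[[0,0.5,4,0],[0,0.5,6,0],[0,0.5,7,0],[0,0.5,7,0],[0,0.5,7,0],[0,0.5,6,0],[0,0.4,5,0],[0,0.2,2,0],[0,0,0,0],[0,0,0,0]]])

```text
clock: 20.25
eef_pos: [0.5673, 0.2718, 0.0672]
tool_rot: [0.67, 0.742, -0.025, -0.018]
ft_force: [-0.2, -0.2, -0.9]
grip_width: 0.0614
```

```bash
python3 go.py 567.7 272.1 48.5 5.8 1
```

```text
pos [567.3 271.8  67.2] yaw95.8 tilt3.57 t20.2 w61.4 F [-0.2 -0.2 -0.9] j6 0.34
world delta [  0.4   0.3 -18.7] turn 0.0 | tool delta now [ 0.4  1.6 18.6]
[0.4, 1.6, 18.6, 0.0],
toolz [-0.0609 -0.0132 -0.9981]
```

Call:
apply_moves(moves=[[[0,0.3,2,0],[0,0.3,4,0],[0,0.3,4,0],[0,0.3,3,0],[0,0.2,2,0],[0,0,1,0],[0,0,0,0],[0,0,0,0],[0,0,0,0],[0,0,0,0]]])

```text
clock: 21.25
eef_pos: [0.5685, 0.2721, 0.0508]
tool_rot: [0.67, 0.742, -0.024, -0.018]
ft_force: [-0.7, 0.3, -1.1]
grip_width: 0.0613
```

```bash
python3 go.py 567.7 272.1 48.5 5.8 1
```

```text
pos [568.5 272.1  50.8] yaw95.8 tilt3.45 t21.2 w61.3 F [-0.7  0.3 -1.1] j6 0.34
world delta [-0.8 -0.  -2.3] turn 0.0 | tool delta now [ 0.1 -0.7  2.4]
[0.1, -0.7, 2.4, 0.0],
toolz [-0.0589 -0.0122 -0.9982]
```

Call:
apply_moves(moves=[[[0,0,0.7,0],[0,0,0.7,0],[0,0,0,0],[0,0,0,0],[0,0,0,0],[0,0,0,0],[0,0,0,0],[0,0,0,0],[0,0,0,0],[0,0,0,0]]])

```text
clock: 22.25
eef_pos: [0.5687, 0.2722, 0.0497]
tool_rot: [0.67, 0.742, -0.024, -0.018]
ft_force: [0.4, 0.7, -1.0]
grip_width: 0.0615
```

Call:
apply_moves(moves=[[[0,0,0,0],[0,0,0,0],[0,0,0,0],[0,0,0,0],[0,0,0,0],[0,0,0,0],[0,0,-3,0],[0,0,-10,0],[0,0,-20,0],[0,0,-25,0]]], hand=1)

```text
clock: 23.25
eef_pos: [0.5698, 0.2718, 0.1069]
tool_rot: [0.67, 0.742, -0.028, -0.019]
ft_force: [1.2, -0.3, -0.2]
grip_width: 0.0853
```

```bash
python3 go.py 451.5 93.4 140 -19.5 8
```

```text
pos [569.8 271.8 106.9] yaw95.8 tilt3.84 t23.2 w85.3 F [ 1.2 -0.3 -0.2] j6 0.34
world delta [-118.3 -178.4   33.1] turn 25.3 | tool delta now [-165.7 -137.6  -22.6]
[-20.7, -17.2, -2.8, 3.2],[-21.6, -16.0, -2.9, 3.2],[-22.5, -14.8, -3.0, 3.2],[-23.2, -13.6, -3.0, 3.2],[-23.9, -12.3, -3.1, 3.2],[-24.6, -10.9, -3.2, 3.2],[-25.1, -9.6, -3.3, 3.2],[-25.6, -8.2, -3.4, 3.2],
toolz [-0.0652 -0.0152 -0.9978]
```

Call:
apply_moves(moves=[[[0,0,-25,0],[-10,-15,-10,2],[-20,-35,-5,3],[-25,-42,-3,3.5],[-25,-40,-3,3.5],[-28,-38,-3,3.5],[-28,-20,0,3.5],[-20,-5,0,3],[-8,0,0,2],[0,0,0,0]]])

```text
clock: 24.25
eef_pos: [0.3631, 0.1148, 0.1833]
tool_rot: [0.814, 0.58, -0.019, -0.01]
ft_force: [0.3, 0.1, -0.9]
grip_width: 0.0855
```

```bash
python3 go.py 451.5 93.4 140 -19.5 1
```

```text
pos [363.1 114.8 183.3] yaw70.9 tilt2.41 t24.2 w85.5 F [ 0.3  0.1 -0.9] j6 0.63
world delta [ 88.4 -21.4 -43.3] turn 0.4 | tool delta now [ 9.5 92.1 39.7]
[9.5, 92.1, 39.7, 0.4],
toolz [-0.0418 -0.0055 -0.9991]
```

Call:
apply_moves(moves=[[[1,6,0,0],[1,10,0,0],[1,11,2,0],[1,11,4,0],[1,11,6,0],[1,11,6,0],[1,10,6,0],[1,8,5,0],[0,4,3,0],[0,0,0,0]]])

```text
clock: 25.25
eef_pos: [0.4536, 0.0961, 0.143]
tool_rot: [0.814, 0.581, -0.019, -0.01]
ft_force: [0.4, 0.3, -0.3]
grip_width: 0.0855
```

```bash
python3 go.py 451.5 93.4 40 -19.5 1
```

```text
pos [453.6  96.1 143. ] yaw71.1 tilt2.44 t25.2 w85.5 F [ 0.4  0.3 -0.3] j6 0.54
world delta [  -2.1   -2.7 -103. ] turn 0.6 | tool delta now [ -1.4   2.8 103. ]
[-1.4, 2.8, 103.0, 0.6],
toolz [-0.0423 -0.0046 -0.9991]
```

Call:
apply_moves(moves=[[[0,0.2,6,0.3],[-0.5,0.3,12,0.3],[-0.5,0.4,14,0],[-0.4,0.4,14,0],[0,0.4,14,0],[0,0.4,12,0],[0,0.4,10,0],[0,0.2,7,0],[0,0,3,0],[0,0,0,0]]])

```text
clock: 26.25
eef_pos: [0.45, 0.0945, 0.0485]
tool_rot: [0.816, 0.577, -0.017, -0.01]
ft_force: [0.3, 0.6, 0.2]
grip_width: 0.0851
```

```bash
python3 go.py 451.5 93.4 40 -19.5 1
```

```text
pos [450.   94.5  48.5] yaw70.5 tilt2.24 t26.2 w85.1 F [0.3 0.6 0.2] j6 0.54
world delta [ 1.5 -1.1 -8.5] turn 0.0 | tool delta now [-0.4  2.1  8.5]
[-0.4, 2.1, 8.5, 0.0],
toolz [-0.039  -0.0033 -0.9992]
```

Call:
apply_moves(moves=[[[0,0.5,2,0],[0,0.6,3,0],[0,0.5,2,0],[0,0,1,0],[0,0,0,0],[0,0,0,0],[0,0,0,0],[0,0,0,0],[0,0,0,0],[0,0,0,0]]])

```text
clock: 27.25
eef_pos: [0.453, 0.0942, 0.0416]
tool_rot: [0.817, 0.577, -0.015, -0.009]
ft_force: [-0.2, -0.5, -0.2]
grip_width: 0.0855
```

Call:
apply_moves(moves=[[[0,0,0,0],[0,0,0,0],[0,0,0,0],[0,0,0,0],[0,0,0,0],[0,0,0,0],[0,0,0,0],[0,0,0,0],[0,0,0,0],[0,0,0,0]]], hand=-1)

```text
clock: 28.25
eef_pos: [0.4531, 0.0941, 0.0419]
tool_rot: [0.817, 0.577, -0.015, -0.009]
ft_force: [0.1, 0.1, -0.0]
grip_width: 0.0612
```

```bash
python3 go.py 451.5 93.4 40 -19.5 1;python3 go.py 578.7 -271.5 140 11.3 25 | cut -c1-850
```

```text
pos [453.1  94.1  41.9] yaw70.5 tilt2.00 t28.2 w61.2 F [ 0.1  0.1 -0. ] j6 0.54
world delta [-1.6 -0.7 -1.9] turn 0.0 | tool delta now [-1.2 -1.2  2. ]
[-1.2, -1.2, 2.0, 0.0],
toolz [-0.0348 -0.0026 -0.9994]
pos [453.1  94.1  41.9] yaw70.5 tilt2.00 t28.2 w61.2 F [ 0.1  0.1 -0. ] j6 0.54
world delta [ 125.6 -365.6   98.1] turn -30.8 | tool delta now [-304.1  237.3 -101.4]
[-12.2, 9.5, -4.1, -1.2],[-12.4, 9.2, -4.0, -1.2],[-12.6, 9.0, -4.0, -1.2],[-12.8, 8.7, -4.0, -1.2],[-12.9, 8.4, -4.0, -1.2],[-13.1, 8.1, -4.0, -1.2],[-13.3, 7.9, -4.0, -1.2],[-13.5, 7.6, -4.0, -1.2],[-13.6, 7.3, -4.0, -1.2],[-13.8, 7.0, -4.0, -1.2],[-13.9, 6.7, -3.9, -1.2],[-14.1, 6.4, -3.9, -1.2],[-14.2, 6.1, -3.9, -1.2],[-14.3, 5.8, -3.9, -1.2],[-14.5, 5.5, -3.9, -1.2],[-14.6, 5.2, -3.9, -1.2],[-14.7, 4.8, -3.9, -1.2],[-14.8, 4.5, -3.9, -1.2],[-14.9, 4.2, -3.9, -1.2],[-15.0, 3.9, -3.8, -1.2],[-15.1, 3.6, -3.8, -1.2],[-15.1, 3.2, -3.8, -1.2],[-15.2, 2.9, -3.8, -1.2],[-15.3, 2.6, -3.8, -1.2],[-15.3, 2.3, -3.8, -1.2],
toolz [-0.0348 -0.0026 -0.9994]
```

Call:
apply_moves(moves=[[[0,0,-8,0],[0,0.5,-14,0],[0,0.5,-15,0],[0,0.5,-15,0],[0,0.5,-15,0],[0,0.5,-15,0],[0,0.5,-12,0],[-5,4,-7,-0.6],[-10,8,-3,-1.2],[-14,9,-1,-1.2]]])

```text
clock: 29.25
eef_pos: [0.4685, 0.0588, 0.1523]
tool_rot: [0.799, 0.601, -0.017, -0.01]
ft_force: [-0.2, -1.1, -0.6]
grip_width: 0.0614
```

```bash
python3 go.py 579.9 -271.3 145 11.3 20 |cut -c1-700
```

```text
pos [468.5  58.8 152.3] yaw73.9 tilt2.27 t29.2 w61.4 F [-0.2 -1.1 -0.6] j6 0.41
world delta [ 111.4 -330.1   -7.3] turn -27.4 | tool delta now [-286.2  198.8    4.2]
[-14.3, 9.9, 0.2, -1.4],[-14.5, 9.6, 0.2, -1.4],[-14.8, 9.2, 0.2, -1.4],[-15.0, 8.9, 0.3, -1.4],[-15.2, 8.5, 0.3, -1.4],[-15.4, 8.2, 0.3, -1.4],[-15.6, 7.8, 0.3, -1.4],[-15.8, 7.4, 0.3, -1.4],[-15.9, 7.0, 0.3, -1.4],[-16.1, 6.7, 0.4, -1.4],[-16.3, 6.3, 0.4, -1.4],[-16.4, 5.9, 0.4, -1.4],[-16.5, 5.5, 0.4, -1.4],[-16.7, 5.1, 0.4, -1.4],[-16.8, 4.7, 0.4, -1.4],[-16.9, 4.3, 0.5, -1.4],[-17.0, 3.9, 0.5, -1.4],[-17.1, 3.5, 0.5, -1.4],[-17.1, 3.1, 0.5, -1.4],[-17.2, 2.7, 0.5, -1.4],
toolz [-0.0394 -0.0037 -0.9992]
```

Call:
apply_moves(moves=[[[-14,10,0,-1.4],[-14,10,0,-1.4],[-15,9,0,-1.4],[-15,9,0,-1.4],[-15,9,0,-1.4],[-15,8,0,-1.4],[-16,8,0,-1.4],[-16,8,0,-1.4],[-16,7,0,-1.4],[-16,7,0,-1.4]]])

```text
clock: 30.25
eef_pos: [0.5265, -0.1162, 0.1499]
tool_rot: [0.715, 0.699, -0.018, -0.014]
ft_force: [0.7, -0.3, -1.5]
grip_width: 0.0612
```

```bash
python3 go.py 579.9 -271.3 145 11.3 10
```

```text
pos [ 526.5 -116.2  149.9] yaw88.7 tilt2.64 t30.2 w61.2 F [ 0.7 -0.3 -1.5] j6 -0.19
world delta [  53.4 -155.1   -4.9] turn -12.6 | tool delta now [-153.8   57.2    3.2]
[-15.4, 5.7, 0.3, -1.3],[-15.5, 5.4, 0.3, -1.3],[-15.6, 5.0, 0.4, -1.3],[-15.7, 4.7, 0.4, -1.3],[-15.8, 4.3, 0.4, -1.3],[-15.9, 4.0, 0.4, -1.3],[-16.0, 3.6, 0.4, -1.3],[-16.1, 3.3, 0.4, -1.3],[-16.1, 2.9, 0.4, -1.3],[-16.2, 2.6, 0.5, -1.3],
toolz [-0.0459 -0.0046 -0.9989]
```

Call:
apply_moves(moves=[[[-16,6,0,-1.3],[-17,6,0,-1.3],[-18,6,0,-1.3],[-18,5,0,-1.3],[-18,5,0,-1.3],[-18,5,0,-1.3],[-17,4,0,-1.3],[-12,3,0,-1.3],[-5,2,0,-0.8],[0,0,0,0]]])

```text
clock: 31.25
eef_pos: [0.574, -0.2643, 0.1439]
tool_rot: [0.641, 0.767, -0.019, -0.021]
ft_force: [0.2, 0.4, -2.4]
grip_width: 0.0611
```

```bash
python3 go.py 580.1 -271.3 116 11.3 1
```

```text
pos [ 574.  -264.3  143.9] yaw100.3 tilt3.23 t31.2 w61.1 F [ 0.2  0.4 -2.4] j6 -0.60
world delta [  6.1  -7.  -27.9] turn -1.0 | tool delta now [-8.2  6.3 27.6]
[-8.2, 6.3, 27.6, -1.0],
toolz [-0.0562 -0.0024 -0.9984]
```

Call:
apply_moves(moves=[[[-1.5,1,3,0],[-2,1.5,5,-0.5],[-2,1.5,6,-0.5],[-1.5,1,5,0],[-0.5,0.5,4,0],[0,0,2,0],[0,0,0,0],[0,0,0,0],[0,0,0,0],[0,0,0,0]]])

```text
clock: 32.25
eef_pos: [0.5786, -0.2682, 0.1158]
tool_rot: [0.632, 0.774, -0.019, -0.023]
ft_force: [-0.2, 0.3, -1.3]
grip_width: 0.0611
```

```bash
python3 go.py 580.2 -271.3 48.5 11.3 1
```

```text
pos [ 578.6 -268.2  115.8] yaw101.5 tilt3.38 t32.2 w61.1 F [-0.2  0.3 -1.3] j6 -0.62
world delta [  1.6  -3.1 -67.3] turn 0.2 | tool delta now [-4.1  4.8 67.1]
[-4.1, 4.8, 67.1, 0.2],
toolz [-5.890e-02 -7.000e-04 -9.983e-01]
```

Call:
apply_moves(moves=[[[-1.3,0.4,0,0],[-1.2,0.3,0,0],[-0.5,0.2,2,0],[0,0.5,6,0],[0,0.5,8,0],[0,0.5,8,0],[0,0.5,8,0],[0,0.4,5,0],[0,0.2,2,0],[0,0,0,0]]])

```text
clock: 33.25
eef_pos: [0.5799, -0.2705, 0.0722]
tool_rot: [0.632, 0.774, -0.019, -0.023]
ft_force: [0.8, -0.2, -2.4]
grip_width: 0.0614
```

```bash
python3 go.py 580.2 -271.3 48.5 11.3 1
```

```text
pos [ 579.9 -270.5   72.2] yaw101.5 tilt3.46 t33.2 w61.4 F [ 0.8 -0.2 -2.4] j6 -0.63
world delta [  0.3  -0.8 -23.7] turn 0.2 | tool delta now [-1.1  1.5 23.6]
[-1.1, 1.5, 23.6, 0.2],
toolz [-0.0604  0.     -0.9982]
```

Call:
apply_moves(moves=[[[-0.3,0.3,2,0],[-0.3,0.3,4,0],[-0.2,0.3,5,0],[0,0.3,5,0],[0,0.2,3,0],[0,0.1,2,0],[0,0,1,0],[0,0,0,0],[0,0,0,0],[0,0,0,0]]])

```text
clock: 34.25
eef_pos: [0.5811, -0.2714, 0.0492]
tool_rot: [0.632, 0.774, -0.019, -0.022]
ft_force: [-0.6, 0.1, -1.4]
grip_width: 0.0613
```

```bash
python3 go.py 580.2 -271.3 48.5 11.3 1
```

```text
pos [ 581.1 -271.4   49.2] yaw101.5 tilt3.35 t34.2 w61.3 F [-0.6  0.1 -1.4] j6 -0.63
world delta [-0.9  0.1 -0.7] turn 0.2 | tool delta now [ 0.2 -0.8  0.7]
[0.2, -0.8, 0.7, 0.2],
toolz [-5.850e-02 -8.000e-04 -9.983e-01]
```

Release, rise, and go to half_pair with a fast inward leg to reduce the tilt.

Call:
apply_moves(moves=[[[0,0,0,0],[0,0,0,0],[0,0,0,0],[0,0,0,0],[0,0,0,0],[0,0,0,0],[0,0,-3,0],[0,0,-10,0],[0,0,-20,0],[0,0,-25,0]]], hand=1)

```text
clock: 35.25
eef_pos: [0.5827, -0.2706, 0.1075]
tool_rot: [0.632, 0.774, -0.02, -0.025]
ft_force: [0.3, -0.1, 0.0]
grip_width: 0.0851
```

```bash
python3 go.py 360 -215 140 -39.9 8
```

```text
pos [ 582.7 -270.6  107.5] yaw101.5 tilt3.64 t35.2 w85.1 F [ 0.3 -0.1  0. ] j6 -0.62
world delta [-222.7   55.6   32.5] turn 51.4 | tool delta now [  99.3 -208.7  -18.2]
[12.4, -26.1, -2.3, 6.4],[9.4, -27.3, -2.2, 6.4],[6.3, -28.2, -2.2, 6.4],[3.2, -28.7, -2.2, 6.4],[-0.0, -28.9, -2.3, 6.4],[-3.2, -28.7, -2.3, 6.4],[-6.4, -28.2, -2.4, 6.4],[-9.5, -27.3, -2.5, 6.4],
toolz [-0.0635  0.0013 -0.998 ]
```

Call:
apply_moves(moves=[[[0,0,-20,0],[8,-18,-10,4],[10,-36,-3,6.5],[6,-42,-2,6.5],[2,-42,-2,6.5],[-3,-42,-2,6.5],[-6,-20,0,6.5],[-4,-8,0,6.5],[0,0,0,6.5],[0,0,0,2]]])

```text
clock: 36.25
eef_pos: [0.3712, -0.2422, 0.1734]
tool_rot: [0.914, 0.406, -0.022, -0.004]
ft_force: [0.1, -0.2, -0.1]
grip_width: 0.0851
```

```bash
python3 go.py 416.5 -257.9 110 -39.9 10
python3 - <<'E'
from h import *
c=shot('scene');save(c,'b2.png',(210,110,470,340),3)
E
```

```text
pos [ 371.2 -242.2  173.4] yaw47.9 tilt2.51 t36.2 w85.1 F [ 0.1 -0.2 -0.1] j6 0.18
world delta [ 45.3 -15.7 -63.4] turn -2.2 | tool delta now [21.  45.7 61.6]
[2.1, 4.6, 6.2, -0.2],[2.1, 4.6, 6.2, -0.2],[2.1, 4.6, 6.2, -0.2],[2.0, 4.6, 6.2, -0.2],[2.0, 4.6, 6.2, -0.2],[2.0, 4.6, 6.2, -0.2],[2.0, 4.6, 6.2, -0.2],[2.0, 4.6, 6.2, -0.2],[2.0, 4.6, 6.2, -0.2],[1.9, 4.6, 6.2, -0.2],
toolz [-0.0427 -0.01   -0.999 ]
```

View pics/b2.png

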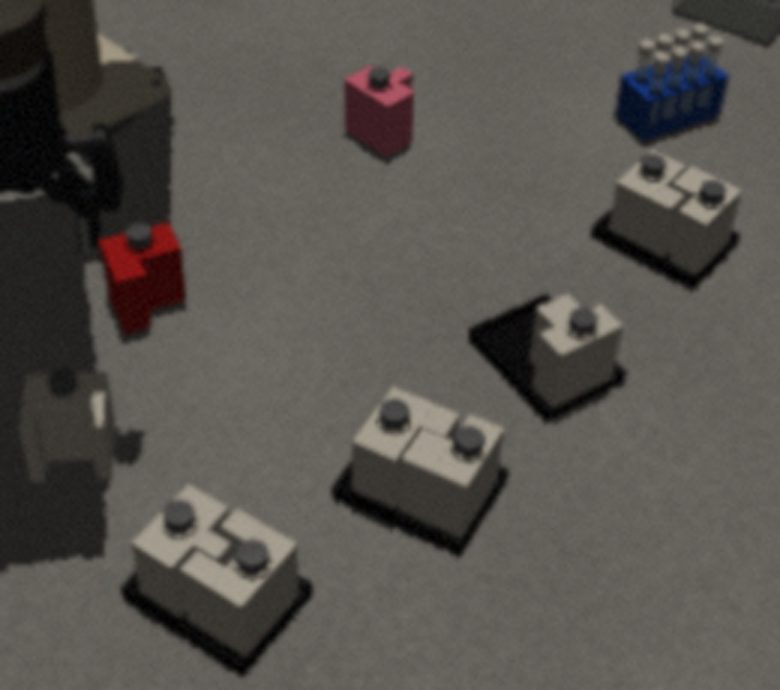

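Three are seated: dock_centre at (215,560), dock_left at (425,450) and dock_right at (675,200). half_pair is at (65,430), untouched.

Call:
apply_moves(moves=[[[1,3,3,-0.2],[2.5,5,6,-0.4],[2.5,6,7,-0.4],[2.5,6,8,-0.4],[2.5,6,8,-0.4],[2.5,6,8,-0.2],[2.5,5,8,0],[2,4,5,0],[1,1,3,0],[0,0,0,0]]])

```text
clock: 37.3
eef_pos: [0.4179, -0.257, 0.11]
tool_rot: [0.905, 0.425, -0.022, -0.005]
ft_force: [0.2, 0.8, 0.5]
grip_width: 0.0851
```

```bash
python3 go.py 416.5 -257.9 40 -39.9 1
```

```text
pos [ 417.9 -257.   110. ] yaw50.3 tilt2.55 t37.3 w85.1 F [0.2 0.8 0.5] j6 0.16
world delta [ -1.4  -0.9 -70. ] turn 0.2 | tool delta now [ 0.9  1.5 70. ]
[0.9, 1.5, 70.0, 0.2],
toolz [-0.0434 -0.0096 -0.999 ]
```

Reduce the tilt before the grasp with a fast inward, slow outward cycle.

Call:
apply_moves(moves=[[[-2,-15,0,0],[-6,-40,0,0],[-7,-48,0,0],[-5,-35,0,0],[0,0,0,0],[0,3,0,0],[1,6,0,0],[1,9,0,0],[1,10,0,0],[1,10,0,0]]])

```text
clock: 38.3
eef_pos: [0.3331, -0.2071, 0.115]
tool_rot: [0.905, 0.425, -0.019, -0.001]
ft_force: [0.1, -0.2, -0.4]
grip_width: 0.0859
```

```bash
python3 go.py 416.5 -257.9 105 -39.9 1
```

```text
pos [ 333.1 -207.1  115. ] yaw50.3 tilt2.20 t38.3 w85.9 F [ 0.1 -0.2 -0.4] j6 0.16
world delta [ 83.4 -50.8 -10. ] turn 0.2 | tool delta now [14.6 96.8  7.7]
[14.6, 96.8, 7.7, 0.2],
toolz [-0.0355 -0.0146 -0.9993]
```

Call:
apply_moves(moves=[[[1.5,10,0,0],[1.5,11,1,0],[1.5,11,1,0],[1.5,11,1,0],[1.5,11,1,0],[1.5,11,1,0],[1.5,10,1,0],[1.5,7,1,0],[1,3,0,0],[0,0,0,0]]])

```text
clock: 39.3
eef_pos: [0.4158, -0.2574, 0.1036]
tool_rot: [0.905, 0.424, -0.019, -0.001]
ft_force: [-0.2, 0.4, -0.9]
grip_width: 0.0853
```

```bash
python3 go.py 416.5 -257.9 40 -39.9 1
```

```text
pos [ 415.8 -257.4  103.6] yaw50.3 tilt2.22 t39.3 w85.3 F [-0.2  0.4 -0.9] j6 0.16
world delta [  0.7  -0.5 -63.6] turn 0.2 | tool delta now [ 2.2  2.1 63.6]
[2.2, 2.1, 63.6, 0.2],
toolz [-0.0361 -0.0142 -0.9992]
```

Call:
apply_moves(moves=[[[0.2,0.1,4,0],[0.3,0.3,8,0],[0.3,0.3,9,0],[0.3,0.3,10,0],[0.3,0.3,10,0],[0.3,0.3,8,0],[0.3,0.2,6,0],[0.2,0.2,4,0],[0,0,1,0],[0,0,0,0]]])

```text
clock: 40.3
eef_pos: [0.4141, -0.2563, 0.0372]
tool_rot: [0.905, 0.425, -0.02, -0.003]
ft_force: [0.3, -0.8, -0.1]
grip_width: 0.0854
```

```bash
python3 go.py 416.5 -257.9 40 -39.9 1
```

```text
pos [ 414.1 -256.3   37.2] yaw50.3 tilt2.37 t40.3 w85.4 F [ 0.3 -0.8 -0.1] j6 0.16
world delta [ 2.4 -1.6  2.8] turn 0.2 | tool delta now [ 0.2  2.8 -2.9]
[0.2, 2.8, -2.9, 0.2],
toolz [-0.0396 -0.0121 -0.9991]
```

Call:
apply_moves(moves=[[[0,0.8,-1,0],[0,0.8,-1,0],[0,0.3,-0.5,0],[0,0,0,0],[0,0,0,0],[0,0,0,0],[0,0,0,0],[0,0,0,0],[0,0,0,0],[0,0,0,0]]])

```text
clock: 41.3
eef_pos: [0.417, -0.2583, 0.0415]
tool_rot: [0.905, 0.424, -0.02, -0.001]
ft_force: [0.1, 0.4, 0.6]
grip_width: 0.0856
```

Call:
apply_moves(moves=[[[0,0,0,0],[0,0,0,0],[0,0,0,0],[0,0,0,0],[0,0,0,0],[0,0,0,0],[0,0,0,0],[0,0,0,0],[0,0,0,0],[0,0,0,0]]], hand=-1)

```text
clock: 42.3
eef_pos: [0.4172, -0.2584, 0.042]
tool_rot: [0.905, 0.425, -0.019, -0.001]
ft_force: [-0.2, -0.5, 1.2]
grip_width: 0.0612
```

```bash
python3 go.py 416.5 -257.9 40 -39.9 1; python3 go.py 588.2 83.2 40 -12.4 1
```

```text
pos [ 417.2 -258.4   42. ] yaw50.3 tilt2.22 t42.3 w61.2 F [-0.2 -0.5  1.2] j6 0.16
world delta [-0.7  0.5 -2. ] turn 0.2 | tool delta now [ 0.  -0.8  2. ]
[0.0, -0.8, 2.0, 0.2],
toolz [-0.0361 -0.0141 -0.9992]
pos [ 417.2 -258.4   42. ] yaw50.3 tilt2.22 t42.3 w61.2 F [-0.2 -0.5  1.2] j6 0.16
world delta [171.  341.6  -2. ] turn -27.3 | tool delta now [371.9 -87.   -9. ]
[371.9, -87.0, -9.0, -27.3],
toolz [-0.0361 -0.0141 -0.9992]
```

Call:
apply_moves(moves=[[[0,0,-8,0],[0,0.5,-14,0],[0,0.5,-15,0],[0,0.5,-15,0],[0,0.5,-15,0],[0,0.5,-15,0],[0,0.5,-12,0],[6,0,-7,-0.6],[12,-2,-3,-1.2],[16,-3,-1,-1.2]]])

```text
clock: 43.3
eef_pos: [0.4391, -0.2274, 0.1506]
tool_rot: [0.894, 0.448, -0.021, -0.004]
ft_force: [-0.2, -0.1, -2.2]
grip_width: 0.0615
```

```bash
python3 go.py 589.1 83 150 -12.4 20
```

```text
pos [ 439.1 -227.4  150.6] yaw53.3 tilt2.44 t43.3 w61.5 F [-0.2 -0.1 -2.2] j6 0.18
world delta [150.  310.4  -0.6] turn -24.3 | tool delta now [338.3 -65.5  -9. ]
[16.9, -3.3, -0.4, -1.2],[17.0, -2.9, -0.5, -1.2],[17.0, -2.6, -0.5, -1.2],[17.1, -2.2, -0.5, -1.2],[17.1, -1.8, -0.5, -1.2],[17.2, -1.5, -0.5, -1.2],[17.2, -1.1, -0.5, -1.2],[17.2, -0.7, -0.5, -1.2],[17.2, -0.4, -0.5, -1.2],[17.2, -0.0, -0.5, -1.2],[17.2, 0.4, -0.6, -1.2],[17.2, 0.7, -0.6, -1.2],[17.2, 1.1, -0.6, -1.2],[17.2, 1.5, -0.6, -1.2],[17.1, 1.8, -0.6, -1.2],[17.1, 2.2, -0.6, -1.2],[17.0, 2.5, -0.6, -1.2],[17.0, 2.9, -0.6, -1.2],[16.9, 3.3, -0.6, -1.2],[16.8, 3.6, -0.6, -1.2],
toolz [-0.0411 -0.011  -0.9991]
```

Call:
apply_moves(moves=[[[17,-3,-0.5,-1.2],[17,-3,-0.5,-1.2],[17,-3,-0.5,-1.2],[17,-2,-0.5,-1.2],[17,-2,-0.5,-1.2],[17,-1,-0.5,-1.2],[17,-1,-0.5,-1.2],[17,0,-0.5,-1.2],[17,0,-0.5,-1.2],[17,0,-0.5,-1.2]]])

```text
clock: 44.3
eef_pos: [0.5141, -0.0559, 0.1454]
tool_rot: [0.835, 0.549, -0.023, -0.012]
ft_force: [0.1, -0.4, -1.6]
grip_width: 0.0614
```

```bash
python3 go.py 589.1 83 145 -12.4 10
```

```text
pos [514.1 -55.9 145.4] yaw66.7 tilt3.03 t44.3 w61.4 F [ 0.1 -0.4 -1.6] j6 0.30
world delta [ 75.  138.9  -0.4] turn -10.9 | tool delta now [157.2  13.9  -4.2]
[15.7, 1.4, -0.4, -1.1],[15.7, 1.7, -0.4, -1.1],[15.7, 2.0, -0.4, -1.1],[15.6, 2.3, -0.5, -1.1],[15.6, 2.6, -0.5, -1.1],[15.5, 2.9, -0.5, -1.1],[15.5, 3.2, -0.5, -1.1],[15.4, 3.5, -0.5, -1.1],[15.3, 3.7, -0.5, -1.1],[15.3, 4.0, -0.5, -1.1],
toolz [-0.0527 -0.005  -0.9986]
```

Call:
apply_moves(moves=[[[17,1.5,-0.5,-1.2],[17,2,-0.5,-1.2],[18,2,-0.5,-1.2],[18,3,-0.5,-1.2],[18,3,-0.5,-1.2],[18,3.5,-0.5,-1.2],[16,3.5,-0.5,-1.2],[12,3,0,-1],[6,2,0,-0.5],[0,0,0,0]]])

```text
clock: 45.3
eef_pos: [0.5793, 0.087, 0.1377]
tool_rot: [0.776, 0.63, -0.027, -0.019]
ft_force: [-0.5, 0.2, -2.2]
grip_width: 0.0612
```

```bash
python3 go.py 589.5 83 116 -12.4 1
```

```text
pos [579.3  87.  137.7] yaw78.1 tilt3.81 t45.3 w61.2 F [-0.5  0.2 -2.2] j6 0.35
world delta [ 10.2  -4.  -21.7] turn 0.5 | tool delta now [-1.5 12.2 21. ]
[-1.5, 12.2, 21.0, 0.5],
toolz [-0.0663 -0.0039 -0.9978]
```

Call:
apply_moves(moves=[[[0,2,2,0.2],[-0.4,3,4,0.3],[-0.4,3,5,0],[-0.4,2,4,0],[0,1,3,0],[0,0.5,1,0],[0,0,0,0],[0,0,0,0],[0,0,0,0],[0,0,0,0]]])

```text
clock: 46.3
eef_pos: [0.5887, 0.0797, 0.1161]
tool_rot: [0.781, 0.624, -0.028, -0.019]
ft_force: [-0.6, 0.8, -1.8]
grip_width: 0.0616
```

```bash
python3 go.py 589.6 83 48.5 -12.4 1
```

```text
pos [588.7  79.7 116.1] yaw77.3 tilt3.93 t46.3 w61.6 F [-0.6  0.8 -1.8] j6 0.35
world delta [  0.9   3.3 -67.6] turn -0.3 | tool delta now [ 4.8  4.5 67.3]
[4.8, 4.5, 67.3, -0.3],
toolz [-0.0683 -0.0049 -0.9977]
```

Call:
apply_moves(moves=[[[1.2,0.2,0,-0.2],[1.2,0.2,0,0],[1,0.2,2,0],[0.2,0.5,6,0],[0.2,0.5,8,0],[0.1,0.5,8,0],[0.1,0.5,7,0],[0,0.4,5,0],[0,0.2,2,0],[0,0,0,0]]])

```text
clock: 47.3
eef_pos: [0.5895, 0.0832, 0.0735]
tool_rot: [0.779, 0.626, -0.029, -0.02]
ft_force: [0.2, -0.1, -1.7]
grip_width: 0.0613
```

```bash
python3 go.py 589.6 83 48.5 -12.4 1
```

```text
pos [589.5  83.2  73.5] yaw77.6 tilt4.03 t47.3 w61.3 F [ 0.2 -0.1 -1.7] j6 0.36
world delta [  0.1  -0.2 -25. ] turn -0.0 | tool delta now [ 0.3  1.8 24.9]
[0.3, 1.8, 24.9, -0.0],
toolz [-0.07   -0.0052 -0.9975]
```

Call:
apply_moves(moves=[[[0,0.3,2,0],[0,0.3,4,0],[0,0.3,5,0],[0,0.3,5,0],[0,0.2,3,0],[0,0.2,2,0],[0,0,1,0],[0,0,0,0],[0,0,0,0],[0,0,0,0]]])

```text
clock: 48.3
eef_pos: [0.5903, 0.0828, 0.0504]
tool_rot: [0.779, 0.626, -0.028, -0.019]
ft_force: [-0.6, 0.1, -2.6]
grip_width: 0.0614
```

```bash
python3 go.py 589.6 83 48.5 -12.4 1
```

```text
pos [590.3  82.8  50.4] yaw77.6 tilt3.91 t48.3 w61.4 F [-0.6  0.1 -2.6] j6 0.35
world delta [-0.7  0.2 -1.9] turn -0.0 | tool delta now [ 0.1 -0.6  1.9]
[0.1, -0.6, 1.9, -0.0],
toolz [-0.0681 -0.0049 -0.9977]
```

Call:
apply_moves(moves=[[[0,0,0.5,0],[0,0,0.5,0],[0,0,0,0],[0,0,0,0],[0,0,0,0],[0,0,0,0],[0,0,0,0],[0,0,0,0],[0,0,0,0],[0,0,0,0]]])

```text
clock: 49.3
eef_pos: [0.5906, 0.0828, 0.0499]
tool_rot: [0.779, 0.626, -0.028, -0.019]
ft_force: [0.6, 1.0, -0.9]
grip_width: 0.0615
```

Call:
apply_moves(moves=[[[0,0,0,0],[0,0,0,0],[0,0,0,0],[0,0,0,0],[0,0,0,0],[0,0,0,0],[0,0,-3,0],[0,0,-10,0],[0,0,-20,0],[0,0,-25,0]]], hand=1)

```text
clock: 50.3
eef_pos: [0.5924, 0.0828, 0.1079]
tool_rot: [0.779, 0.626, -0.03, -0.021]
ft_force: [0.1, 0.3, -0.4]
grip_width: 0.0853
```

Call:
apply_moves(moves=[[[0,0,-25,0],[0,-8,-20,0],[0,-20,-5,0],[0,-35,0,0],[0,-40,0,0],[0,-40,0,0],[0,-30,0,0],[0,-15,0,0],[0,-5,0,0],[0,0,0,0]]])

```text
clock: 51.3
eef_pos: [0.4075, 0.1266, 0.185]
tool_rot: [0.78, 0.625, -0.02, -0.016]
ft_force: [0.0, 0.3, 0.8]
grip_width: 0.0854
```

Run:
```python
from h import *
c=shot('scene');save(c,'f1.png',(210,110,470,340),2.6)
c=shot('top');save(c,'f2.png',(150,100,500,260),2.2);o=telemetry.get_obs();print(o['eef_pos'],o['clock'])
```

```text
[0.40850103 0.12654379 0.18469109] 51.4
```

View pics/f1.png

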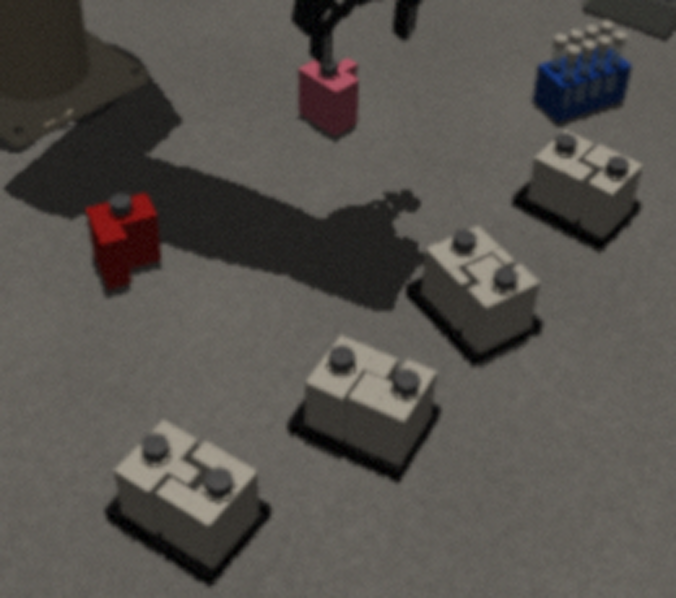

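View pics/f2.png

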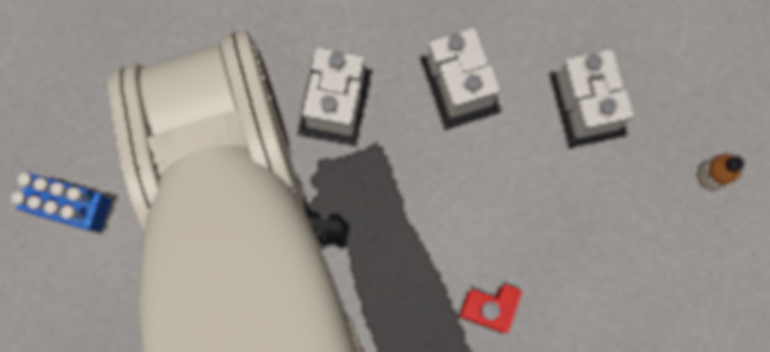

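The scene view shows all four halves in their docks at (185,500), (370,400), (475,290) and (580,185), with tops level with the rear halves and keys in the notches. The top view agrees for three docks. The arm hides dock_right there, but the scene view shows it. The bottle and tube rack are standing, and the gripper is clear.

```bash
python3 -c "
from workcell import workorder; print(workorder.job_done())"
```

```text
the job is handed in; nothing more can be done
None
```

I put all four loose halves into the docks their keys fit: left, right, centre, then pair. I handed the job in at about 51 s of the 109 s allowed.

- **Seating:** The last scene view shows each half down in its bay, keys in the notches, with its top level with the rear half. The last top view agrees for three docks. The arm hid dock_right there, so that one rests on the scene views alone.
- **Forces:** Readings at the end of each move never passed about 3 N, and nothing jammed on the way in.
- **Other objects:** I did not touch the bottle, the tube rack, or the red and pink look-alikes, and they stand in the last views. I checked that by eye and did not measure their positions.
- **Tool tilt:** The tool drifted to about 4° off vertical over the job. I allowed for this when lowering the later halves.

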